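# Put the Hall-effect practical's loose parts back in their trays

### The arm

A 6-joint arm with a two-finger parallel gripper is mounted at the origin on the work surface. World frame = base frame: x ahead of the robot, y to its left, z up, the work surface at z = 0. Lengths are in m, angles in rad, forces in N, time in s.
With the tool pointing down it reaches from about 0.4 to 0.825 m from the base axis. Payload 7 kg.
Tool frame: the origin (TCP) lies at the very end of the fingers, on their centre line; the grasp point (between the pads) lies 19 mm behind it; z points along the fingers, y is the line along which they close (so a half turn about z gives the same grasp; the last joint's range is limited). The gripper opens to 88 mm and grips with 3 to 60 N. Pads are 19 mm wide; open, the fingers measure 130 mm over their backs; the gripper's body (78 mm by 193 mm) begins 47 mm behind the grasp point.
Start: joints at [1.546, 0.359, 0.012, 0, -1.224, -0.288], TCP at [0.208, 0.642, 0.227] pointing down, gripper open.
Joint ranges: [-3.07, 3.07], [-1.43, 2.12], [-1.02, 1.25], [-3.03, 1.67], [-3.05, -0], [-3.03, 3.03]. Speed limits (rad/s): [2.39, 2.39, 3.01, 3.14, 3.14, 3.14].

### API

Orientations are given as [roll, pitch, yaw] about the fixed x, y, z axes, in that order (R = Rz(yaw) Ry(pitch) Rx(roll)).
In Python, from station import arm gives the robot as it stands. The module is installed in compiled form; this text tells all that it offers.
- The arm moves only by the shell command python3 -m crank 'ROWS' [FORCE]. ROWS is JSON, a list of rows, each an object of numbers: "dx", "dy", "dz": the shift along the world's x, y, z in m; "twist": the turn about the world's z in degrees; "grip": the opening, from -1 (shut) to 1 (fully open). A call has exactly 5 rows; each row is the pose to reach, as a shift and turn from the pose commanded when the call began; what a row does not reach only later rows make up. A row lasts 1/12 s, in which the tool goes at most 41.7 mm and 7.16 degrees, less where a joint would pass 70% of its speed; a pose out of reach is approached as far as the arm can. A call with a gripper value outside its range is refused whole. The fingers move at their own pace and stop on an object; FORCE is the grip in N (left out, the last holds). Time passes only in rows, so rows that repeat a pose let the fingers close, or fill a call up. It gives the time, the measured TCP pose, the force, the opening and the grip force at its end, in the units of the state.
- arm.get_state(): the state, without advancing time (a new reading comes with each control period).
- arm.grab_frame(name): name is "scene" or "top" or "wrist"; returns the picture (384x512x3 uint8, red, green, blue); there is no depth.
- arm.get_calibration(name): a dict with "fx", "fy", "cx", "cy" (pixels), "cam_to_world" (4x4, takes a point from camera to world coordinates); the wrist camera has in their place "tool_from_camera" (4x4, takes a point from camera to tool coordinates, whose origin is the TCP and whose axes are the flange's). Camera axes: x right, y down, z forward; pixel columns grow to the right and rows downward; lengths in m; the calibration is good to about 2 mm. A picture is of the moment at which its call begins: read the wrist's pose just before it. get_calibration takes no time and is no camera call.
- arm.job_done(): hands the job in; it is judged then, once.
The state is a dict: "t": time; "q": joint angles; "qd": joint speeds; "joint_efforts": joint torques, N m; "eef_pos": TCP position; "ee_rot": TCP orientation; "force": force on the tool from outside, world axes, zero at the start; "moment": the same for the moment, N m; "width": finger opening in m; "gripper_force": force on a finger pad.
Only numpy, scipy, OpenCV 4.12 (cv2) and the standard library are available. Lean on these libraries where they do the work, as an engineer would, in place of code of your own. Each camera call takes 0.05 s, during which the arm holds its last target. There are 200 camera calls.

### The job

The practical is over: put the five loose parts away, each in the tray that already holds its own kind - the two tapered pole pieces standing on their broad ends, the two bossheads and the Hall sample board lying flat, right way up and alongside those already in the tray. Everything must sit on the tray floor, not on another part or the rim; set the parts down, do not drop them, and leave the compass and the multimeter where they are.

Things in the scene. Friction and masses are not known exactly. Their poses are not given: they have to be found in the camera images.
- pole_a: Tapered pole piece of the electromagnet, bare steel, 48 mm tall: a plain cylinder 44 mm across for the lower 32 mm, then a cone narrowing to an 18 mm flat on top. It stands on its broad end. Origin: centre of its underside, z up the axis. About 0.4 kg. pole_a and pole_b are identical.
- pole_b: Tapered pole piece of the electromagnet, bare steel, 48 mm tall: a plain cylinder 44 mm across for the lower 32 mm, then a cone narrowing to an 18 mm flat on top. It stands on its broad end. Origin: centre of its underside, z up the axis. About 0.4 kg. pole_a and pole_b are identical.
- boss_a: Retort-stand bosshead, aluminium with two black screw knobs, lying flat: 112 mm long over the knobs (its x), 28 wide (y), 30 tall. Grip it across y at the solid middle block (24 mm along x, 28 wide, 30 tall); beyond it on each side an open jaw, an end wall 36 mm out, a screw with a 20 mm knob. Origin: centre of the underside, z up. About 0.18 kg. boss_a and boss_b are identical.
- boss_b: Retort-stand bosshead, aluminium with two black screw knobs, lying flat: 112 mm long over the knobs (its x), 28 wide (y), 30 tall. Grip it across y at the solid middle block (24 mm along x, 28 wide, 30 tall); beyond it on each side an open jaw, an end wall 36 mm out, a screw with a 20 mm knob. Origin: centre of the underside, z up. About 0.18 kg. boss_a and boss_b are identical.
- hall_board: Hall sample board lying flat, components up: green circuit board on a black strip, 110 mm long (its x), 26 wide (y), 5.5 thick, with a black socket block across its middle, 30 mm along x, 26 wide (flush with the edges), top 24.5 mm above the underside: grip it there, across y. Origin: centre of its underside, z up. About 0.06 kg.
- tray_poles: Teal tray, one of three alike, fixed: outside 140 mm (its x) by 210 (y), rim 20 high, walls and floor 4 thick, so inside 132 x 202. Origin: centre of its underside, z up. Pole-piece tray: one pole piece already stands in it, fixed, at x = 0, y = +70 mm. The rest is free and takes two more in a row along y.
- tray_bosses: Teal tray, one of three alike, fixed: outside 140 mm (its x) by 210 (y), rim 20 high, walls and floor 4 thick, so inside 132 x 202. Origin: centre of its underside, z up. Bosshead tray: one already lies in it, fixed, its length along the tray's x, centred at x = 0, y = +70 mm. The rest is free and takes two more side by side, lengths along the tray's x.
- tray_boards: Teal tray, one of three alike, fixed: outside 140 mm (its x) by 210 (y), rim 20 high, walls and floor 4 thick, so inside 132 x 202. Origin: centre of its underside, z up. Sample-board tray: two already lie in it, fixed, lengths along the tray's x, centred at x = 0, y = +76 and +28 mm. The rest is free; a board goes there with its length along the tray's x.
- compass: Round brass compass, 56 mm across, 14 mm tall, white dial with a dark needle, loose among the parts: not to be moved. Origin: centre of its underside.
- multimeter: Yellow and black hand multimeter, 165 mm (its x) by 80 mm (y), 45 mm tall, lying loose to the robot's left of the parts: not to be moved. Origin: centre of its underside.
Things that resemble listed ones, but are neither listed nor needed, are in the scene too. What is shaped like the boss_a but blue is not meant.

How it is judged:
By the outcome, as a careful person would: the job done as asked, in the order asked, and still so for the second after the job is handed in, with the robot touching nothing.
It also fails if it takes over 136 s, if anything falls off the work surface, if the arm or the gripper's body presses on something with over 40 N, if the wrist force passes 120 N, or if a joint passes its speed limit or range.

## Working session

There is one attempt and no reset: what is moved stays moved. The work goes in short steps, Python scripts to look and compute and a shell command to move; the robot and the scene stay as the last step left them, time stands still between calls to the robot, and variables do not carry over. Pictures are saved under pics/ and viewed, at most 16 in all, crops included, and the job is handed in when it is done.

```bash
mkdir -p pics
python3 - <<'E'
from station import arm
import cv2,json
for n in("top","scene"):
    f=arm.grab_frame(n);cv2.imwrite(f"pics/{n}0.png",cv2.resize(f[:,:,::-1],(800,600),interpolation=cv2.INTER_CUBIC)); cv2.imwrite(f"pics/{n}_raw.png",f[:,:,::-1])
    print(n,arm.get_calibration(n))
print(arm.get_calibration("wrist"));print(arm.get_state())
E
```

```text
top {'fx': 422.69372767914865, 'fy': 422.69372767914865, 'cx': 260.1435829831142, 'cy': 186.93496424723392, 'cam_to_world': array([[ 1.05211742e-02, -9.96382229e-01,  8.43312478e-02,
         3.99627593e-01],
       [-9.99942825e-01, -1.06448468e-02, -1.01698420e-03,
         4.88444424e-02],
       [ 1.91099820e-03, -8.43157262e-02, -9.96437257e-01,
         1.35398520e+00],
       [ 0.00000000e+00,  0.00000000e+00,  0.00000000e+00,
         1.00000000e+00]])}
scene {'fx': 384.85072163797435, 'fy': 384.85072163797435, 'cx': 258.4300987098477, 'cy': 189.27467232712615, 'cam_to_world': array([[ 0.87304643,  0.33416975, -0.35513449,  0.92846455],
       [ 0.4872493 , -0.56877057,  0.66263727, -0.69977082],
       [ 0.01944328, -0.75155214, -0.65938709,  0.78237561],
       [ 0.        ,  0.        ,  0.        ,  1.        ]])}
{'fx': 312.86042033491407, 'fy': 312.86042033491407, 'cx': 259.3111026465307, 'cy': 193.2026091611607, 'tool_from_camera': array([[ 6.01760996e-04, -9.61448755e-01, -2.74983506e-01,
         7.46789910e-02],
       [ 9.99999632e-01,  7.46922493e-04, -4.23177841e
[... 188 characters left out ...]
000000e+00]])}
{'t': 0.1, 'q': array([ 1.54609494e+00,  3.59349604e-01,  1.11480419e-02, -3.01129850e-04,
       -1.22409642e+00, -2.88115773e-01]), 'qd': array([ 1.32368855e-03, -2.39693862e-03,  1.86819026e-03,  3.29035036e-03,
       -2.02019911e-03,  3.42913338e-05]), 'joint_efforts': array([-1.63155983e-03, -5.84160447e+01,  2.93749970e+01,  7.01568067e+00,
        1.01555811e-02, -5.74494743e-05]), 'eef_pos': array([0.20760852, 0.64182103, 0.22569444]), 'ee_rot': array([ 3.14007245e+00, -1.55301523e-04, -3.12919580e-01]), 'force': array([ 0.06493656, -0.31839356,  0.18400967]), 'moment': array([-0.02813271,  0.03053861, -0.01175374]), 'gripper_force': 0.0, 'width': 0.08745623259243385}
```

View pics/top0.png

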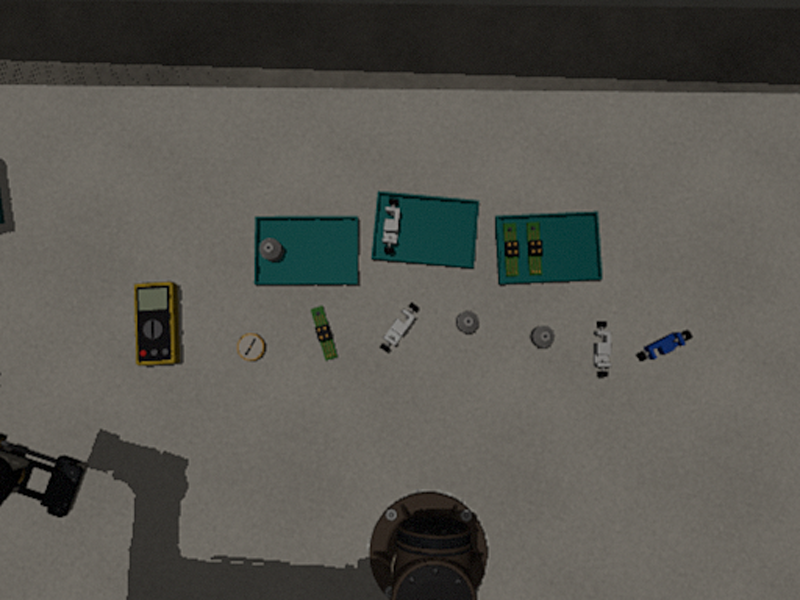

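View pics/scene0.png

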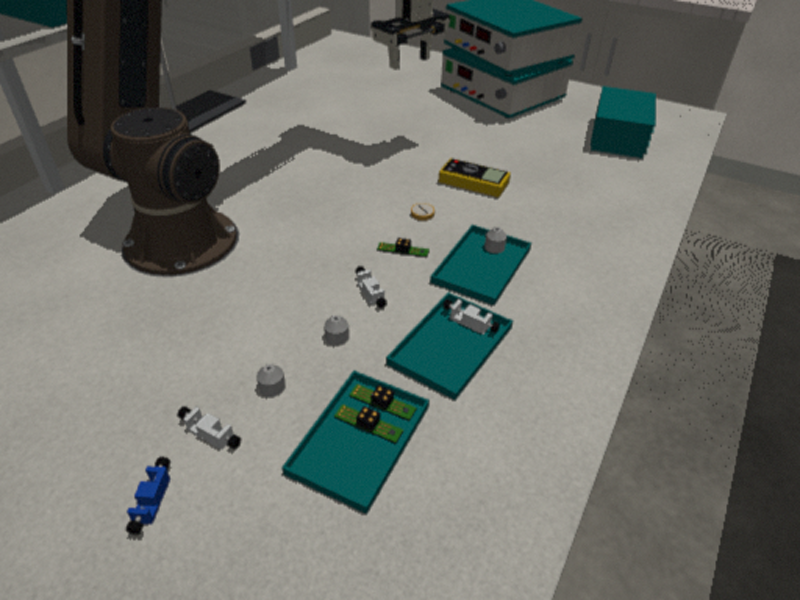

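The top picture shows the loose parts in a row: board (324,333), boss (400,328), pole (467,322), pole (542,337) and boss (602,350). The trays are at (307,250) poles, (425,230) bosses and (548,248) boards.

Lookalikes:
- Blue boss at (665,345): a decoy, excluded by the description.
- Fixed pole at (271,250), fixed boss at (391,226) and fixed boards at (511,250) and (535,248): already in the trays.
- Compass at (251,347).

Next I fit silhouettes and check the choice in one close crop.

```bash
cat > h.py <<'E'
import numpy as np,cv2
from scipy.optimize import minimize
def box(a,b,z0,z1): return np.array([[x,y,z] for x in(-a/2,a/2) for y in(-b/2,b/2) for z in(z0,z1)])
def ring(r,z): t=np.linspace(0,2*np.pi,40,endpoint=False); return np.c_[r*np.cos(t),r*np.sin(t),0*t+z]
M=dict(tray=box(.14,.21,0,.02),boss=np.r_[box(.072,.028,0,.03),box(.112,.02,.005,.025)],
 pole=np.r_[ring(.022,0),ring(.022,.032),ring(.009,.048)],board=np.r_[box(.11,.026,0,.0055),box(.03,.026,0,.0245)],
 block=box(.03,.026,.0055,.0245),blk=box(.024,.028,0,.03))
def proj(P,K,T):
    c=(P-T[:3,3])@T[:3,:3]; return c[:,:2]/c[:,2:]*[K['fx'],K['fy']]+[K['cx'],K['cy']]
def back(uv,K,T,z):
    d=T[:3,:3]@np.array([(uv[0]-K['cx'])/K['fx'],(uv[1]-K['cy'])/K['fy'],1]); return T[:3,3]+d*(z-T[2,3])/d[2]
def place(P,x,y,yaw,z=0):
    c,s=np.cos(yaw),np.sin(yaw); return np.c_[c*P[:,0]-s*P[:,1]+x,s*P[:,0]+c*P[:,1]+y,P[:,2]+z]
def hull(P,K,T): return cv2.convexHull(proj(P,K,T).astype(np.float32))[:,0]
def fit(mask,kind,p0,K,T,z=0):
    "maximise overlap of the model's outline hull with the mask's hull"
    h=cv2.convexHull(np.argwhere(mask)[:,::-1].astype(np.int32))[:,0].astype(np.float32)
    h=h+np.sign(h-h.mean(0))*.5; A=cv2.contourArea(h)
    def f(p):
        g=hull(place(M[kind],p[0],p[1],p[2],z),K,T); i=cv2.intersectConvexConvex(h,g)[0]; return 1-i/(A+cv2.contourArea(g)-i)
    best=None
    for dy in (0,.1,-.1):
        q=np.array([p0[0],p0[1],p0[2]+dy])
        r=minimize(f,q,method='Nelder-Mead',options=dict(initial_simplex=np.r_[[q],q+np.diag([.008,.008,.15])],xatol=1e-5,fatol=1e-6,maxiter=600))
        if best is None or r.fun<best.fun: best=r
    return best.x,1-best.fun
E
python3 - <<'E'
from station import arm
from h import *
K=arm.get_calibration("top");T=K['cam_to_world']
f=cv2.imread('pics/top_raw.png');hsv=cv2.cvtColor(f,cv2.COLOR_BGR2HSV)
out=cv2.resize(f,None,fx=4,fy=4,interpolation=cv2.INTER_CUBIC)
def draw(k,p,c=(0,0,255)):cv2.polylines(out,[np.int32((hull(place(M[k],*p),K,T)+.5)*4)],True,c,1)
S=.64
teal=cv2.inRange(hsv,(80,100,30),(100,255,255))
bg=cv2.medianBlur(f,61);d=np.abs(f.astype(int)-bg).max(2)
for k,u in dict(poles=(307,250),bosses=(425,230),boards=(548,248)).items():
    u=np.array(u)*S;m=np.zeros_like(teal);a,b=int(u[0]),int(u[1]);m[b-32:b+32,a-38:a+38]=teal[b-32:b+32,a-38:a+38]
    p,s=fit(m,'tray',[*back(u,K,T,.02)[:2],0],K,T);print(k,p.round(4),round(s,3));draw('tray',p)
for k,u,kd,yw in (('board',(324,333),'board',.2),('bossL',(400,328),'boss',-.6),('bossR',(602,350),'boss',0),('pole1',(467,322),'pole',0),('pole2',(542,337),'pole',0)):
    u=np.array(u)*S;a,b=int(u[0]),int(u[1]);w=22 if kd!='pole' else 12
    m=np.zeros_like(teal);t=d[b-w:b+w,a-w:a+w];bb=bg[b,a].astype(int)
    m[b-w:b+w,a-w:a+w]=(t>18)
    n,l,st,_=cv2.connectedComponentsWithStats(m);m=(l==1+st[1:,4].argmax()).astype(np.uint8)
    p,s=fit(m,kd,[*back(u,K,T,.01)[:2],yw],K,T);print(k,p.round(4),round(s,3),m.sum());draw(kd,p)
cv2.imwrite('pics/fit0.png',out[450:1000,0:1][:0] if 0 else out[470:990,780:1580])
E
```

```text
poles [0.5993 0.2554 0.0131] 0.967
bosses [ 0.6432  0.012  -0.0795] 0.991
boards [ 0.6085 -0.241   0.0491] 0.989
board [0.4286 0.215  0.3251] 0.829 330
bossL [ 0.4417  0.0608 -0.6133] 0.845 247
bossR [ 0.4029 -0.3467 -0.0155] 0.926 244
pole1 [ 0.4544 -0.0762  0.0898] 0.852 164
pole2 [ 0.4248 -0.2261  0.1705] 0.893 177
```

View pics/fit0.png

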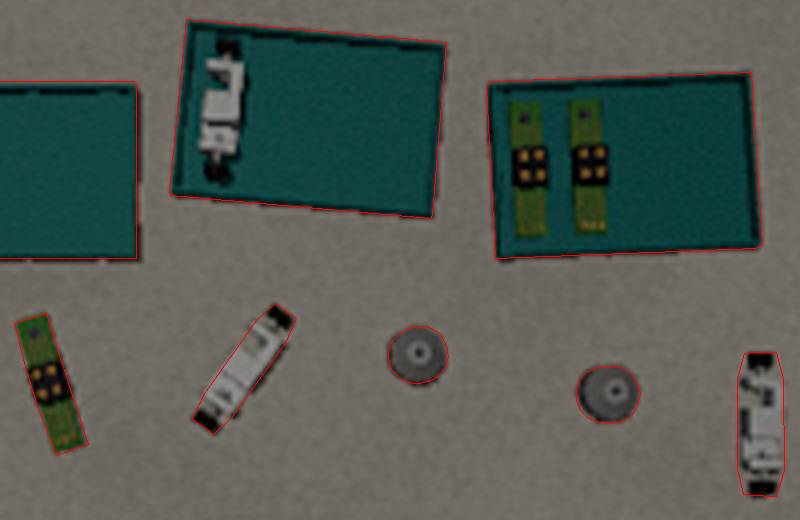

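The fits lie on the outlines. In the crop the white bosses are at (243,368) and (762,424), the poles at (418,355) and (608,394), and the board at (50,384), so the choice holds. Now I'll move over the row and refine with the wrist camera.

```bash
python3 -m crank '[{"dx":0.011,"dy":-0.036,"twist":3},{"dx":0.022,"dy":-0.072,"twist":5},{"dx":0.033,"dy":-0.108,"twist":5},{"dx":0.044,"dy":-0.144,"twist":5},{"dx":0.055,"dy":-0.18,"twist":5}]' 30
python3 -m crank '[{"dx":0.011,"dy":-0.036,"twist":3},{"dx":0.022,"dy":-0.072,"twist":5},{"dx":0.033,"dy":-0.108,"twist":5},{"dx":0.044,"dy":-0.144,"twist":5},{"dx":0.055,"dy":-0.18,"twist":5}]'
python3 -m crank '[{"dx":0.011,"dy":-0.036,"twist":3},{"dx":0.022,"dy":-0.072,"twist":5},{"dx":0.033,"dy":-0.108,"twist":7.9},{"dx":0.044,"dy":-0.144,"twist":7.9},{"dx":0.055,"dy":-0.18,"twist":7.9}]'
python3 -m crank '[{"dx":0.011,"dy":-0.036},{"dx":0.022,"dy":-0.072},{"dx":0.033,"dy":-0.108},{"dx":0.044,"dy":-0.144},{"dx":0.05,"dy":-0.16}]'
python3 -m crank '[{"dx":0},{"dx":0},{"dx":0},{"dx":0},{"dx":0}]'
cat >> h.py <<'E'
from scipy.spatial.transform import Rotation
def wrist(arm,name):
    s=arm.get_state();f=arm.grab_frame("wrist")[:,:,::-1].copy();K=arm.get_calibration("wrist")
    B=np.eye(4);B[:3,:3]=Rotation.from_euler('xyz',s['ee_rot']).as_matrix();B[:3,3]=s['eef_pos']
    cv2.imwrite(f'pics/{name}_raw.png',f);T=B@K['tool_from_camera'];np.save(f'pics/{name}_T.npy',T)
    return f,K,T,s
E
python3 - <<'E'
from station import arm
from h import *
f,K,T,s=wrist(arm,'w1');print(s['eef_pos'],s['ee_rot'])
L=dict(board=('board',.4286,.215,.3251),bL=('boss',.4417,.0608,-.6133),bR=('boss',.4029,-.3467,-.0155),p1=('pole',.4544,-.0762,0),p2=('pole',.4248,-.2261,0))
o=cv2.resize(f,(800,600),interpolation=cv2.INTER_CUBIC)
for k,v in L.items(): cv2.polylines(o,[np.int32(hull(place(M[v[0]],*v[1:]),K,T)*1.5625)],True,(0,0,255),1)
cv2.imwrite('pics/w1.png',o)
E
```

```text
[0.20760852 0.64182103 0.22569444] [ 3.14007245e+00 -1.55301523e-04 -3.12919580e-01]invalid input at $[0]: expected keys dx, dy, dz, twist, grip
invalid input at $[0]: expected keys dx, dy, dz, twist, grip
invalid input at $[0]: expected keys dx, dy, dz, twist, grip
invalid input at $[0]: expected keys dx, dy, dz, twist, grip
invalid input at $[0]: expected keys dx, dy, dz, twist, grip
```

View pics/w1.png

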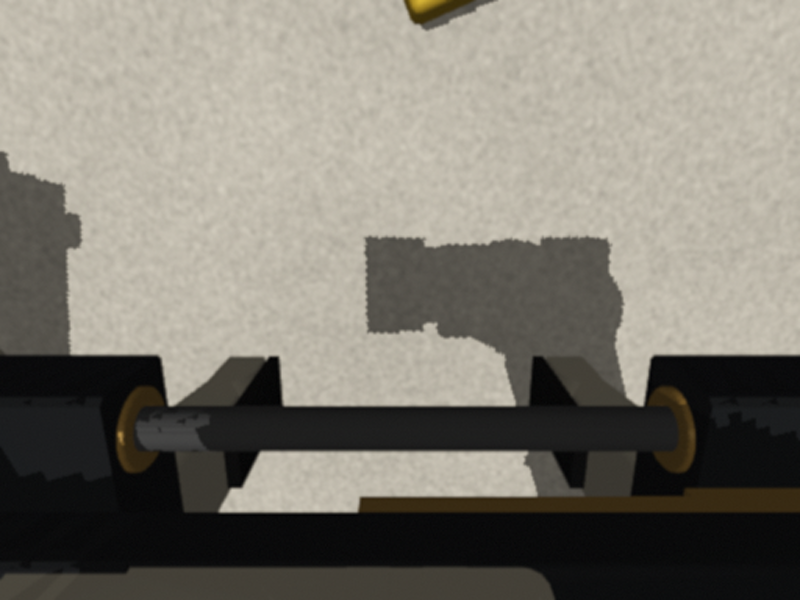

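The wrist view shows only the fingers and bare floor, with the multimeter edge at (450,10). The moves were refused because every key is required, so I'll retry.

```bash
for i in 1 2; do :; done
python3 -m crank '[{"dx":0.011,"dy":-0.036,"dz":0,"twist":3,"grip":1},{"dx":0.022,"dy":-0.072,"dz":0,"twist":5,"grip":1},{"dx":0.033,"dy":-0.108,"dz":0,"twist":5,"grip":1},{"dx":0.044,"dy":-0.144,"dz":0,"twist":5,"grip":1},{"dx":0.055,"dy":-0.18,"dz":0,"twist":5,"grip":1}]' 30
python3 -m crank '[{"dx":0.011,"dy":-0.036,"dz":0,"twist":3,"grip":1},{"dx":0.022,"dy":-0.072,"dz":0,"twist":5,"grip":1},{"dx":0.033,"dy":-0.108,"dz":0,"twist":5,"grip":1},{"dx":0.044,"dy":-0.144,"dz":0,"twist":5,"grip":1},{"dx":0.055,"dy":-0.18,"dz":0,"twist":5,"grip":1}]'
python3 -m crank '[{"dx":0.011,"dy":-0.036,"dz":0,"twist":3,"grip":1},{"dx":0.022,"dy":-0.072,"dz":0,"twist":5,"grip":1},{"dx":0.033,"dy":-0.108,"dz":0,"twist":7.9,"grip":1},{"dx":0.044,"dy":-0.144,"dz":0,"twist":7.9,"grip":1},{"dx":0.055,"dy":-0.18,"dz":0,"twist":7.9,"grip":1}]'
python3 -m crank '[{"dx":0.011,"dy":-0.036,"dz":0,"twist":0,"grip":1},{"dx":0.022,"dy":-0.072,"dz":0,"twist":0,"grip":1},{"dx":0.033,"dy":-0.108,"dz":0,"twist":0,"grip":1},{"dx":0.044,"dy":-0.144,"dz":0,"twist":0,"grip":1},{"dx":0.05,"dy":-0.16,"dz":0,"twist":0,"grip":1}]'
python3 -m crank '[{"dx":0,"dy":0,"dz":0,"twist":0,"grip":1},{"dx":0,"dy":0,"dz":0,"twist":0,"grip":1},{"dx":0,"dy":0,"dz":0,"twist":0,"grip":1},{"dx":0,"dy":0,"dz":0,"twist":0,"grip":1},{"dx":0,"dy":0,"dz":0,"twist":0,"grip":1}]'
python3 - <<'E'
from station import arm
from h import *
f,K,T,s=wrist(arm,'w2')
L=dict(board=('board',.4286,.215,.3251),bL=('boss',.4417,.0608,-.6133),bR=('boss',.4029,-.3467,-.0155),p1=('pole',.4544,-.0762,0),p2=('pole',.4248,-.2261,0))
o=cv2.resize(f,(800,600),interpolation=cv2.INTER_CUBIC)
for k,v in L.items(): cv2.polylines(o,[np.int32(hull(place(M[v[0]],*v[1:]),K,T)*1.5625)],True,(0,0,255),1)
cv2.imwrite('pics/w2.png',o)
E
```

```text
t: 0.57
eef_pos: [0.2629, 0.4603, 0.2261]
ee_rot: [3.141, 0.0, -0.225]
force: [0.7, 0.7, 0.6]
width: 0.0876
gripper_force: 0.0
t: 0.98
eef_pos: [0.3177, 0.2803, 0.2265]
ee_rot: [-3.141, 0.0, -0.138]
force: [1.0, 0.0, -0.3]
width: 0.0871
gripper_force: 0.0
t: 1.4
eef_pos: [0.3726, 0.1005, 0.2268]
ee_rot: [-3.141, -0.001, 0.001]
force: [0.5, 1.1, -1.1]
width: 0.0878
gripper_force: 0.0
t: 1.82
eef_pos: [0.4229, -0.061, 0.2265]
ee_rot: [3.141, 0.0, -0.002]
force: [-0.8, 0.5, 0.9]
width: 0.0875
gripper_force: 0.0
t: 2.23
eef_pos: [0.4226, -0.057, 0.2267]
ee_rot: [-3.141, -0.0, 0.001]
force: [1.8, -0.4, -0.1]
width: 0.088
gripper_force: 0.0
```

View pics/w2.png

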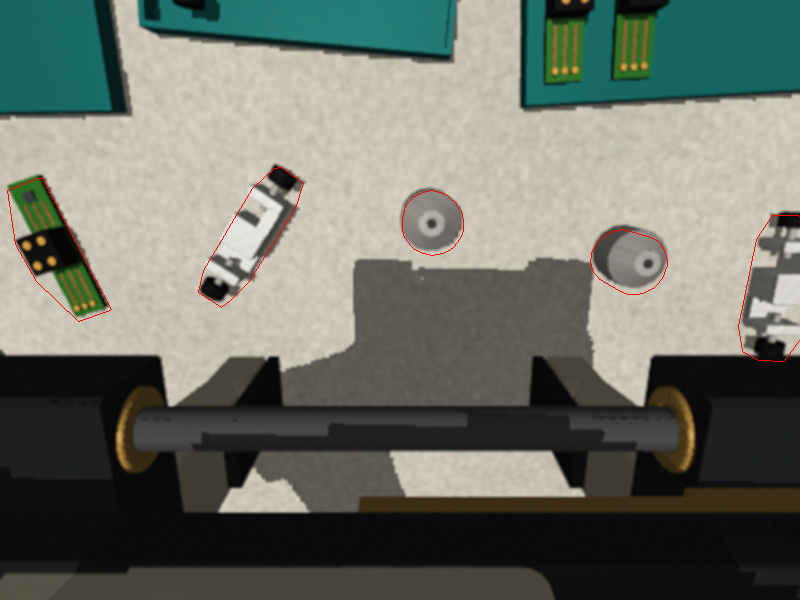

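The wrist view shows pole 1 at (432,221), pole 2 at (630,258), boss at (250,237), board at (57,248), and the right boss cut off at (780,285). All lie about 2-3 mm further in +x than the top fit, and both bosses and the board are the right way up. I'll take pole 1 with the tool turned -90°, so the fingers close along the tray's x.

```bash
python3 -m crank '[{"dx":0.01,"dy":-0.006,"dz":-0.02,"twist":-7,"grip":1},{"dx":0.02,"dy":-0.012,"dz":-0.04,"twist":-14,"grip":1},{"dx":0.0334,"dy":-0.018,"dz":-0.06,"twist":-21,"grip":1},{"dx":0.0334,"dy":-0.018,"dz":-0.08,"twist":-28,"grip":1},{"dx":0.0334,"dy":-0.018,"dz":-0.1,"twist":-35,"grip":1}]' 35
python3 -m crank '[{"dx":0,"dy":0,"dz":0,"twist":-7,"grip":1},{"dx":0,"dy":0,"dz":0,"twist":-14,"grip":1},{"dx":0,"dy":0,"dz":-0.01,"twist":-21,"grip":1},{"dx":0,"dy":0,"dz":-0.02,"twist":-28,"grip":1},{"dx":0,"dy":0,"dz":-0.03,"twist":-35,"grip":1}]'
python3 -m crank '[{"dx":0,"dy":0,"dz":-0.005,"twist":-7,"grip":1},{"dx":0,"dy":0,"dz":-0.01,"twist":-14,"grip":1},{"dx":0,"dy":0,"dz":-0.015,"twist":-20,"grip":1},{"dx":0,"dy":0,"dz":-0.02,"twist":-20,"grip":1},{"dx":0,"dy":0,"dz":-0.02,"twist":-20,"grip":1}]'
python3 - <<'E'
from station import arm
from h import *
f,K,T,s=wrist(arm,'w3');print(s['q'].round(2))
o=cv2.resize(f,(640,480))
v=('pole',.456,-.076,0);cv2.polylines(o,[np.int32(hull(place(M[v[0]],*v[1:]),K,T)*1.25)],True,(0,0,255),1)
cv2.imwrite('pics/w3.png',o)
E
```

```text
t: 2.7
eef_pos: [0.4567, -0.0753, 0.1257]
ee_rot: [-3.141, -0.0, -0.616]
force: [-0.8, -0.5, -0.1]
width: 0.0876
gripper_force: 0.0
t: 3.12
eef_pos: [0.4564, -0.075, 0.0964]
ee_rot: [-3.141, -0.0, -1.227]
force: [-0.1, -0.2, 0.7]
width: 0.0878
gripper_force: 0.0
t: 3.53
eef_pos: [0.4556, -0.0753, 0.0758]
ee_rot: [3.14, -0.0, -1.567]
force: [1.0, 0.8, -0.3]
width: 0.0876
gripper_force: 0.0
[ 0.26  0.17 -0.64 -0.   -0.76 -0.26]
```

View pics/w3.png

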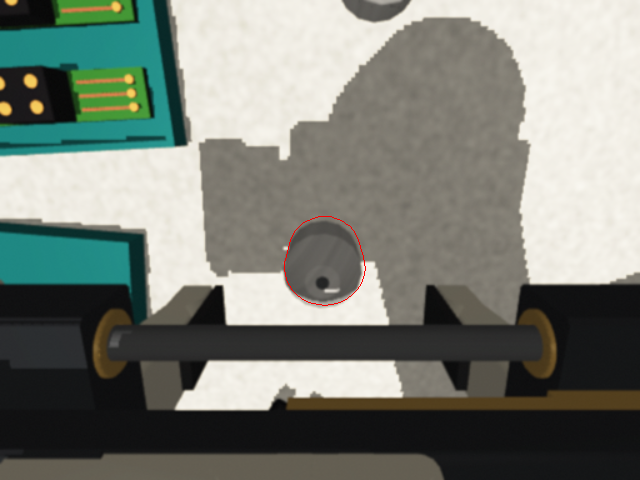

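The pole at (322,262) fills the predicted outline. Descending to grip.

```bash
python3 -m crank '[{"dx":0,"dy":0,"dz":-0.02,"twist":0,"grip":1},{"dx":0,"dy":0,"dz":-0.04,"twist":0,"grip":1},{"dx":0,"dy":0,"dz":-0.055,"twist":0,"grip":1},{"dx":0,"dy":0,"dz":-0.066,"twist":0,"grip":1},{"dx":0,"dy":0,"dz":-0.071,"twist":0,"grip":1}]' 35
python3 -m crank '[{"dx":0,"dy":0,"dz":0,"twist":0,"grip":1},{"dx":0,"dy":0,"dz":0,"twist":0,"grip":-0.2},{"dx":0,"dy":0,"dz":0,"twist":0,"grip":-0.2},{"dx":0,"dy":0,"dz":0,"twist":0,"grip":-0.2},{"dx":0,"dy":0,"dz":0,"twist":0,"grip":-0.2}]'
python3 -m crank '[{"dx":0,"dy":0,"dz":0,"twist":0,"grip":-0.2},{"dx":0,"dy":0,"dz":0,"twist":0,"grip":-0.2},{"dx":0,"dy":0,"dz":0,"twist":0,"grip":-0.2},{"dx":0,"dy":0,"dz":0,"twist":0,"grip":-0.2},{"dx":0,"dy":0,"dz":0,"twist":0,"grip":-0.2}]'
```

```text
t: 4.0
eef_pos: [0.4556, -0.0757, 0.0045]
ee_rot: [3.14, -0.0, -1.568]
force: [-0.1, -0.4, 1.4]
width: 0.0879
gripper_force: 0.0
t: 4.42
eef_pos: [0.4566, -0.0757, 0.0063]
ee_rot: [-3.14, 0.0, -1.571]
force: [0.2, 0.6, 0.7]
width: 0.0665
gripper_force: 0.0
t: 4.83
eef_pos: [0.4563, -0.0757, 0.0057]
ee_rot: [-3.141, 0.0, -1.571]
force: [0.3, 0.2, 2.6]
width: 0.0429
gripper_force: 35.0
```

```bash
python3 -m crank '[{"dx":0,"dy":0,"dz":0.01,"twist":0,"grip":-0.2},{"dx":0,"dy":0,"dz":0.03,"twist":0,"grip":-0.2},{"dx":0,"dy":0,"dz":0.05,"twist":0,"grip":-0.2},{"dx":0,"dy":0,"dz":0.07,"twist":0,"grip":-0.2},{"dx":0.005,"dy":0.012,"dz":0.08,"twist":0,"grip":-0.2}]'
python3 -m crank '[{"dx":0.013,"dy":0.03,"dz":0,"twist":0,"grip":-0.2},{"dx":0.028,"dy":0.064,"dz":0,"twist":0,"grip":-0.2},{"dx":0.043,"dy":0.098,"dz":0,"twist":0,"grip":-0.2},{"dx":0.058,"dy":0.132,"dz":0,"twist":0,"grip":-0.2},{"dx":0.073,"dy":0.166,"dz":0,"twist":0,"grip":-0.2}]'
python3 -m crank '[{"dx":0.015,"dy":0.034,"dz":0,"twist":0,"grip":-0.2},{"dx":0.03,"dy":0.068,"dz":0,"twist":0,"grip":-0.2},{"dx":0.045,"dy":0.102,"dz":0,"twist":0,"grip":-0.2},{"dx":0.06,"dy":0.136,"dz":0,"twist":0,"grip":-0.2},{"dx":0.067,"dy":0.155,"dz":0,"twist":0,"grip":-0.2}]'
python3 -m crank '[{"dx":0,"dy":0,"dz":0,"twist":0,"grip":-0.2},{"dx":0,"dy":0,"dz":-0.01,"twist":0,"grip":-0.2},{"dx":0,"dy":0,"dz":-0.03,"twist":0,"grip":-0.2},{"dx":0,"dy":0,"dz":-0.04,"twist":0,"grip":-0.2},{"dx":0,"dy":0,"dz":-0.045,"twist":0,"grip":-0.2}]'
python3 - <<'E'
from station import arm
from h import *
f,K,T,s=wrist(arm,'w4');print(s['eef_pos'])
o=cv2.resize(f,(640,480))
for v in (('tray',.601,.2554,.013),): cv2.polylines(o,[np.int32(hull(place(M[v[0]],*v[1:]),K,T)*1.25)],True,(0,0,255),1)
cv2.imwrite('pics/w4.png',o)
E
```

```text
t: 5.25
eef_pos: [0.4604, -0.0646, 0.087]
ee_rot: [-3.141, 0.0, -1.572]
force: [0.2, -1.2, -4.2]
width: 0.043
gripper_force: 35.0
t: 5.67
eef_pos: [0.5338, 0.1036, 0.085]
ee_rot: [3.14, -0.0, -1.572]
force: [1.2, -0.9, -3.5]
width: 0.0431
gripper_force: 35.0
t: 6.08
eef_pos: [0.6021, 0.2605, 0.0844]
ee_rot: [3.141, -0.0, -1.57]
force: [0.7, -0.4, -3.3]
width: 0.0434
gripper_force: 35.0
t: 6.5
eef_pos: [0.5991, 0.2552, 0.0376]
ee_rot: [3.137, -0.003, -1.572]
force: [0.7, 0.0, -3.2]
width: 0.0428
gripper_force: 35.0
[0.59908517 0.25520006 0.03759171]
```

View pics/w4.png

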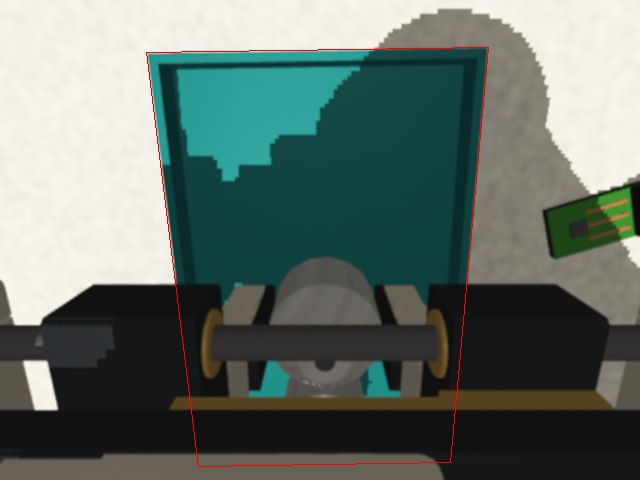

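The held pole (322,320) is centred in the tray, and the tray fit is exact. Lowering it now.

```bash
python3 -m crank '[{"dx":0,"dy":0,"dz":-0.01,"twist":0,"grip":-0.2},{"dx":0,"dy":0,"dz":-0.018,"twist":0,"grip":-0.2},{"dx":0,"dy":0,"dz":-0.024,"twist":0,"grip":-0.2},{"dx":0,"dy":0,"dz":-0.028,"twist":0,"grip":-0.2},{"dx":0,"dy":0,"dz":-0.03,"twist":0,"grip":-0.2}]'
python3 -m crank '[{"dx":0,"dy":0,"dz":-0.0005,"twist":0,"grip":-0.2},{"dx":0,"dy":0,"dz":-0.001,"twist":0,"grip":-0.2},{"dx":0,"dy":0,"dz":-0.001,"twist":0,"grip":-0.2},{"dx":0,"dy":0,"dz":-0.001,"twist":0,"grip":-0.2},{"dx":0,"dy":0,"dz":-0.001,"twist":0,"grip":-0.2}]'
```

```text
t: 6.97
eef_pos: [0.6009, 0.257, 0.0099]
ee_rot: [3.141, -0.0, -1.571]
force: [-0.3, 0.1, -3.2]
width: 0.0432
gripper_force: 35.0
t: 7.38
eef_pos: [0.6012, 0.2574, 0.0098]
ee_rot: [-3.141, 0.0, -1.571]
force: [-1.1, -0.2, -3.2]
width: 0.0432
gripper_force: 35.0
```

```bash
python3 -m crank '[{"dx":0,"dy":0,"dz":-0.0005,"twist":0,"grip":-0.2},{"dx":0,"dy":0,"dz":-0.001,"twist":0,"grip":-0.2},{"dx":0,"dy":0,"dz":-0.001,"twist":0,"grip":-0.2},{"dx":0,"dy":0,"dz":-0.001,"twist":0,"grip":-0.2},{"dx":0,"dy":0,"dz":-0.001,"twist":0,"grip":-0.2}]' | grep force:
```

```text
force: [-3.9, -1.1, 5.3]
gripper_force: 35.0
```

```bash
python3 -m crank '[{"dx":0,"dy":0,"dz":-0.0003,"twist":0,"grip":-0.2},{"dx":0,"dy":0,"dz":-0.0005,"twist":0,"grip":-0.2},{"dx":0,"dy":0,"dz":-0.0005,"twist":0,"grip":-0.2},{"dx":0,"dy":0,"dz":-0.0005,"twist":0,"grip":-0.2},{"dx":0,"dy":0,"dz":-0.0005,"twist":0,"grip":-0.2}]' | grep force:
```

```text
force: [-5.0, -1.7, 10.0]
gripper_force: 35.0
```

```bash
python3 -m crank '[{"dx":0,"dy":0,"dz":0,"twist":0,"grip":0.1},{"dx":0,"dy":0,"dz":0,"twist":0,"grip":0.2},{"dx":0,"dy":0,"dz":0,"twist":0,"grip":0.35},{"dx":0,"dy":0,"dz":0,"twist":0,"grip":0.35},{"dx":0,"dy":0,"dz":0,"twist":0,"grip":0.35}]'
python3 -m crank '[{"dx":0,"dy":0,"dz":0.01,"twist":0,"grip":0.35},{"dx":0,"dy":0,"dz":0.03,"twist":0,"grip":0.35},{"dx":0,"dy":0,"dz":0.05,"twist":0,"grip":0.4},{"dx":0,"dy":0,"dz":0.07,"twist":0,"grip":1},{"dx":-0.01,"dy":-0.03,"dz":0.08,"twist":0,"grip":1}]'
python3 -m crank '[{"dx":-0.012,"dy":-0.033,"dz":0,"twist":0,"grip":1},{"dx":-0.024,"dy":-0.066,"dz":0,"twist":0,"grip":1},{"dx":-0.036,"dy":-0.099,"dz":0,"twist":0,"grip":1},{"dx":-0.048,"dy":-0.132,"dz":0,"twist":0,"grip":1},{"dx":-0.06,"dy":-0.165,"dz":0,"twist":0,"grip":1}]'
python3 -m crank '[{"dx":-0.012,"dy":-0.033,"dz":0,"twist":0,"grip":1},{"dx":-0.024,"dy":-0.066,"dz":0,"twist":0,"grip":1},{"dx":-0.036,"dy":-0.099,"dz":0,"twist":0,"grip":1},{"dx":-0.048,"dy":-0.132,"dz":0,"twist":0,"grip":1},{"dx":-0.06,"dy":-0.165,"dz":0,"twist":0,"grip":1}]'
python3 -m crank '[{"dx":-0.012,"dy":-0.033,"dz":0,"twist":0,"grip":1},{"dx":-0.024,"dy":-0.066,"dz":0,"twist":0,"grip":1},{"dx":-0.036,"dy":-0.099,"dz":0,"twist":0,"grip":1},{"dx":-0.044,"dy":-0.122,"dz":0,"twist":0,"grip":1},{"dx":-0.044,"dy":-0.122,"dz":0,"twist":0,"grip":1}]'
python3 -m crank '[{"dx":0,"dy":0,"dz":0,"twist":0,"grip":1},{"dx":0,"dy":0,"dz":0,"twist":0,"grip":1},{"dx":0,"dy":0,"dz":0,"twist":0,"grip":1},{"dx":0,"dy":0,"dz":0,"twist":0,"grip":1},{"dx":0,"dy":0,"dz":0,"twist":0,"grip":1}]'
python3 - <<'E'
from station import arm
from h import *
f,K,T,s=wrist(arm,'w5')
o=cv2.resize(f,(640,480))
v=('pole',.427,-.225,0);cv2.polylines(o,[np.int32(hull(place(M[v[0]],*v[1:]),K,T)*1.25)],True,(0,0,255),1)
v=('boss',.405,-.346,-.0155);cv2.polylines(o,[np.int32(hull(place(M[v[0]],*v[1:]),K,T)*1.25)],True,(0,0,255),1)
cv2.imwrite('pics/w5.png',o)
E
```

```text
t: 8.63
eef_pos: [0.6012, 0.2572, 0.008]
ee_rot: [-3.141, 0.0, -1.571]
force: [0.2, -0.8, 0.6]
width: 0.0592
gripper_force: 0.0
t: 9.05
eef_pos: [0.5943, 0.2312, 0.0914]
ee_rot: [-3.136, 0.003, -1.567]
force: [1.6, 0.5, 1.1]
width: 0.0695
gripper_force: 0.0
t: 9.47
eef_pos: [0.5305, 0.0609, 0.0889]
ee_rot: [-3.141, 0.0, -1.571]
force: [0.7, -0.2, 0.4]
width: 0.0877
gripper_force: 0.0
t: 9.88
eef_pos: [0.4706, -0.1042, 0.089]
ee_rot: [-3.14, 0.0, -1.571]
force: [-0.2, 0.3, -0.2]
width: 0.0879
gripper_force: 0.0
t: 10.3
eef_pos: [0.4256, -0.2277, 0.0887]
ee_rot: [-3.142, -0.0, -1.574]
force: [-0.2, 1.0, -0.8]
width: 0.0878
gripper_force: 0.0
t: 10.72
eef_pos: [0.4275, -0.2241, 0.0882]
ee_rot: [-3.141, -0.0, -1.57]
force: [0.1, 0.3, 0.2]
width: 0.0878
gripper_force: 0.0
```

View pics/w5.png

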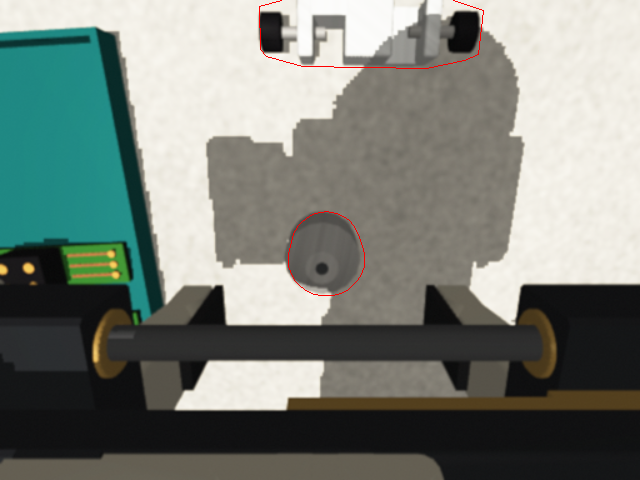

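Pole 2 at (325,252) is in its outline, and the right boss spans (260..481, 30), also right way up. Gripping pole 2 and carrying it.

```bash
python3 -m crank '[{"dx":0,"dy":0,"dz":-0.025,"twist":0,"grip":1},{"dx":0,"dy":0,"dz":-0.05,"twist":0,"grip":1},{"dx":0,"dy":0,"dz":-0.067,"twist":0,"grip":1},{"dx":0,"dy":0,"dz":-0.078,"twist":0,"grip":1},{"dx":0,"dy":0,"dz":-0.083,"twist":0,"grip":1}]'
python3 -m crank '[{"dx":0,"dy":0,"dz":0,"twist":0,"grip":1},{"dx":0,"dy":0,"dz":0,"twist":0,"grip":-0.2},{"dx":0,"dy":0,"dz":0,"twist":0,"grip":-0.2},{"dx":0,"dy":0,"dz":0,"twist":0,"grip":-0.2},{"dx":0,"dy":0,"dz":0,"twist":0,"grip":-0.2}]'
python3 -m crank '[{"dx":0,"dy":0,"dz":0,"twist":0,"grip":-0.2},{"dx":0,"dy":0,"dz":0,"twist":0,"grip":-0.2},{"dx":0,"dy":0,"dz":0,"twist":0,"grip":-0.2},{"dx":0,"dy":0,"dz":0,"twist":0,"grip":-0.2},{"dx":0,"dy":0,"dz":0,"twist":0,"grip":-0.2}]'
python3 -m crank '[{"dx":0,"dy":0,"dz":0.01,"twist":0,"grip":-0.2},{"dx":0,"dy":0,"dz":0.03,"twist":0,"grip":-0.2},{"dx":0,"dy":0,"dz":0.05,"twist":0,"grip":-0.2},{"dx":0,"dy":0,"dz":0.07,"twist":0,"grip":-0.2},{"dx":0,"dy":0,"dz":0.08,"twist":0,"grip":-0.2}]'
```

```text
t: 11.18
eef_pos: [0.4262, -0.2242, 0.0034]
ee_rot: [3.139, 0.0, -1.57]
force: [-0.8, 0.1, -0.3]
width: 0.0877
gripper_force: 0.0
t: 11.6
eef_pos: [0.4277, -0.2248, 0.0058]
ee_rot: [-3.14, -0.0, -1.571]
force: [-0.7, 0.3, 0.2]
width: 0.0667
gripper_force: 0.0
t: 12.02
eef_pos: [0.4276, -0.2248, 0.0053]
ee_rot: [-3.141, -0.0, -1.571]
force: [0.2, -0.3, 0.9]
width: 0.0431
gripper_force: 35.0
t: 12.43
eef_pos: [0.4273, -0.2248, 0.0867]
ee_rot: [-3.141, -0.0, -1.571]
force: [0.9, -1.2, -2.3]
width: 0.043
gripper_force: 35.0
```

```bash
python3 -m crank '[{"dx":0.01,"dy":0.024,"dz":0,"twist":0,"grip":-0.2},{"dx":0.025,"dy":0.06,"dz":0,"twist":0,"grip":-0.2},{"dx":0.04,"dy":0.096,"dz":0,"twist":0,"grip":-0.2},{"dx":0.055,"dy":0.132,"dz":0,"twist":0,"grip":-0.2},{"dx":0.07,"dy":0.168,"dz":0,"twist":0,"grip":-0.2}]'
python3 -m crank '[{"dx":0.015,"dy":0.036,"dz":0,"twist":0,"grip":-0.2},{"dx":0.03,"dy":0.072,"dz":0,"twist":0,"grip":-0.2},{"dx":0.045,"dy":0.108,"dz":0,"twist":0,"grip":-0.2},{"dx":0.06,"dy":0.144,"dz":0,"twist":0,"grip":-0.2},{"dx":0.075,"dy":0.18,"dz":0,"twist":0,"grip":-0.2}]'
python3 -m crank '[{"dx":0.015,"dy":0.036,"dz":0,"twist":0,"grip":-0.2},{"dx":0.025,"dy":0.06,"dz":0,"twist":0,"grip":-0.2},{"dx":0.03,"dy":0.072,"dz":0,"twist":0,"grip":-0.2},{"dx":0.03,"dy":0.072,"dz":0,"twist":0,"grip":-0.2},{"dx":0.03,"dy":0.072,"dz":-0.01,"twist":0,"grip":-0.2}]'
python3 -m crank '[{"dx":0,"dy":0,"dz":-0.02,"twist":0,"grip":-0.2},{"dx":0,"dy":0,"dz":-0.04,"twist":0,"grip":-0.2},{"dx":0,"dy":0,"dz":-0.055,"twist":0,"grip":-0.2},{"dx":0,"dy":0,"dz":-0.062,"twist":0,"grip":-0.2},{"dx":0,"dy":0,"dz":-0.0645,"twist":0,"grip":-0.2}]'
python3 -m crank '[{"dx":0,"dy":0,"dz":0,"twist":0,"grip":-0.2},{"dx":0,"dy":0,"dz":-0.0005,"twist":0,"grip":-0.2},{"dx":0,"dy":0,"dz":-0.001,"twist":0,"grip":-0.2},{"dx":0,"dy":0,"dz":-0.001,"twist":0,"grip":-0.2},{"dx":0,"dy":0,"dz":-0.001,"twist":0,"grip":-0.2}]'
```

```text
t: 12.85
eef_pos: [0.4965, -0.0553, 0.0846]
ee_rot: [3.14, 0.0, -1.572]
force: [1.5, 0.3, -3.8]
width: 0.0433
gripper_force: 35.0
t: 13.27
eef_pos: [0.5716, 0.1248, 0.0843]
ee_rot: [3.14, -0.001, -1.571]
force: [1.2, -1.2, -3.0]
width: 0.0433
gripper_force: 35.0
t: 13.68
eef_pos: [0.6024, 0.1958, 0.0755]
ee_rot: [-3.141, 0.0, -1.57]
force: [0.4, 0.7, -3.0]
width: 0.0431
gripper_force: 35.0
t: 14.1
eef_pos: [0.6, 0.1928, 0.0092]
ee_rot: [3.137, -0.003, -1.572]
force: [-8.7, -2.4, 13.6]
width: 0.0429
gripper_force: 35.0
t: 14.52
eef_pos: [0.6023, 0.1952, 0.0098]
ee_rot: [-3.141, 0.0, -1.571]
force: [0.1, -0.3, -3.1]
width: 0.0426
gripper_force: 35.0
```

```bash
python3 -m crank '[{"dx":0,"dy":0,"dz":-0.0003,"twist":0,"grip":-0.2},{"dx":0,"dy":0,"dz":-0.0007,"twist":0,"grip":-0.2},{"dx":0,"dy":0,"dz":-0.0007,"twist":0,"grip":-0.2},{"dx":0,"dy":0,"dz":-0.0007,"twist":0,"grip":-0.2},{"dx":0,"dy":0,"dz":-0.0007,"twist":0,"grip":-0.2}]'
```

```text
t: 14.93
eef_pos: [0.6023, 0.1953, 0.0093]
ee_rot: [-3.141, 0.0, -1.571]
force: [-1.8, 0.6, 2.7]
width: 0.0433
gripper_force: 35.0
```

```bash
python3 -m crank '[{"dx":0,"dy":0,"dz":-0.0003,"twist":0,"grip":-0.2},{"dx":0,"dy":0,"dz":-0.0003,"twist":0,"grip":0.1},{"dx":0,"dy":0,"dz":-0.0003,"twist":0,"grip":0.35},{"dx":0,"dy":0,"dz":-0.0003,"twist":0,"grip":0.35},{"dx":0,"dy":0,"dz":-0.0003,"twist":0,"grip":0.35}]'
python3 -m crank '[{"dx":0,"dy":0,"dz":0.01,"twist":0,"grip":0.35},{"dx":0,"dy":0,"dz":0.03,"twist":0,"grip":0.35},{"dx":0,"dy":0,"dz":0.05,"twist":0,"grip":0.4},{"dx":0,"dy":0,"dz":0.07,"twist":0,"grip":1},{"dx":0,"dy":0,"dz":0.09,"twist":0,"grip":1}]'
python3 -m crank '[{"dx":-0.02,"dy":-0.018,"dz":0,"twist":7,"grip":1},{"dx":-0.04,"dy":-0.036,"dz":0,"twist":14,"grip":1},{"dx":-0.06,"dy":-0.054,"dz":0,"twist":21,"grip":1},{"dx":-0.08,"dy":-0.07,"dz":0,"twist":28,"grip":1},{"dx":-0.1,"dy":-0.085,"dz":0,"twist":35,"grip":1}]'
python3 -m crank '[{"dx":-0.02,"dy":-0.016,"dz":0,"twist":7,"grip":1},{"dx":-0.04,"dy":-0.032,"dz":0,"twist":14,"grip":1},{"dx":-0.058,"dy":-0.048,"dz":0,"twist":19.9,"grip":1},{"dx":-0.058,"dy":-0.048,"dz":0,"twist":19.9,"grip":1},{"dx":-0.058,"dy":-0.048,"dz":0,"twist":19.9,"grip":1}]'
python3 -m crank '[{"dx":0,"dy":0,"dz":0,"twist":0,"grip":1},{"dx":0,"dy":0,"dz":0,"twist":0,"grip":1},{"dx":0,"dy":0,"dz":0,"twist":0,"grip":1},{"dx":0,"dy":0,"dz":0,"twist":0,"grip":1},{"dx":0,"dy":0,"dz":0,"twist":0,"grip":1}]'
python3 - <<'E'
from station import arm
from h import *
f,K,T,s=wrist(arm,'w6')
o=cv2.resize(f,(640,480))
p=(.444,.062,-.613)
for k in('boss','blk'):cv2.polylines(o,[np.int32(hull(place(M[k],*p),K,T)*1.25)],True,(0,0,255),1)
cv2.imwrite('pics/w6.png',o)
E
```

```text
t: 15.35
eef_pos: [0.6023, 0.1953, 0.0085]
ee_rot: [-3.141, 0.0, -1.571]
force: [-0.2, 0.3, 0.1]
width: 0.058
gripper_force: 0.0
t: 15.77
eef_pos: [0.6022, 0.1952, 0.1002]
ee_rot: [-3.141, 0.0, -1.571]
force: [0.5, 0.6, 0.4]
width: 0.0695
gripper_force: 0.0
t: 16.18
eef_pos: [0.5013, 0.1094, 0.0993]
ee_rot: [-3.141, -0.0, -0.954]
force: [-0.1, 0.7, 0.9]
width: 0.0876
gripper_force: 0.0
t: 16.6
eef_pos: [0.4439, 0.0618, 0.0996]
ee_rot: [-3.14, -0.001, -0.614]
force: [0.6, 1.1, 0.2]
width: 0.0875
gripper_force: 0.0
t: 17.02
eef_pos: [0.4443, 0.0624, 0.0984]
ee_rot: [3.141, 0.0, -0.613]
force: [0.8, 0.9, 0.2]
width: 0.0878
gripper_force: 0.0
```

View pics/w6.png

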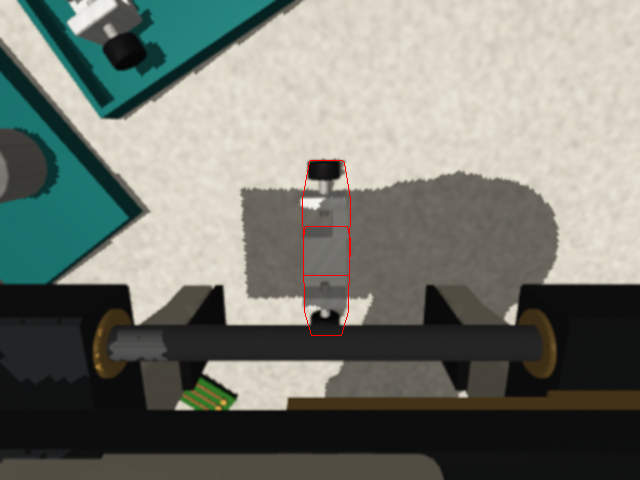

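Boss L lies in its outline with the middle block at (326,252), between the fingers. Gripping and carrying it to the boss tray.

```bash
python3 -m crank '[{"dx":0,"dy":0,"dz":-0.025,"twist":0,"grip":1},{"dx":0,"dy":0,"dz":-0.05,"twist":0,"grip":1},{"dx":0,"dy":0,"dz":-0.075,"twist":0,"grip":0.7},{"dx":0,"dy":0,"dz":-0.09,"twist":0,"grip":0.3},{"dx":0,"dy":0,"dz":-0.095,"twist":0,"grip":0.2}]' 30
python3 -m crank '[{"dx":0,"dy":0,"dz":0,"twist":0,"grip":0},{"dx":0,"dy":0,"dz":0,"twist":0,"grip":-0.3},{"dx":0,"dy":0,"dz":0,"twist":0,"grip":-0.5},{"dx":0,"dy":0,"dz":0,"twist":0,"grip":-0.5},{"dx":0,"dy":0,"dz":0,"twist":0,"grip":-0.5}]'
python3 -m crank '[{"dx":0,"dy":0,"dz":0,"twist":0,"grip":-0.5},{"dx":0,"dy":0,"dz":0,"twist":0,"grip":-0.5},{"dx":0,"dy":0,"dz":0,"twist":0,"grip":-0.5},{"dx":0,"dy":0,"dz":0,"twist":0,"grip":-0.5},{"dx":0,"dy":0,"dz":0,"twist":0,"grip":-0.5}]'
```

```text
t: 17.48
eef_pos: [0.4427, 0.0614, 0.0013]
ee_rot: [3.138, 0.002, -0.613]
force: [-0.4, 0.0, 0.5]
width: 0.0735
gripper_force: 0.0
t: 17.9
eef_pos: [0.4447, 0.0626, 0.0045]
ee_rot: [-3.14, -0.001, -0.613]
force: [0.3, 0.4, -0.2]
width: 0.0398
gripper_force: 0.0
t: 18.32
eef_pos: [0.4444, 0.0624, 0.0041]
ee_rot: [-3.141, -0.0, -0.613]
force: [-2.2, -0.1, 6.7]
width: 0.0279
gripper_force: 30.0
```

```bash
python3 -m crank '[{"dx":0,"dy":0,"dz":0.01,"twist":0,"grip":-0.5},{"dx":0,"dy":0,"dz":0.03,"twist":0,"grip":-0.5},{"dx":0,"dy":0,"dz":0.05,"twist":0,"grip":-0.5},{"dx":0,"dy":0,"dz":0.07,"twist":0,"grip":-0.5},{"dx":0.01,"dy":-0.002,"dz":0.08,"twist":0,"grip":-0.5}]'
python3 -m crank '[{"dx":0.025,"dy":-0.005,"dz":0,"twist":6,"grip":-0.5},{"dx":0.055,"dy":-0.011,"dz":0,"twist":12,"grip":-0.5},{"dx":0.085,"dy":-0.018,"dz":0,"twist":18,"grip":-0.5},{"dx":0.115,"dy":-0.024,"dz":0,"twist":24,"grip":-0.5},{"dx":0.145,"dy":-0.03,"dz":0,"twist":30.6,"grip":-0.5}]'
python3 -m crank '[{"dx":0.025,"dy":-0.006,"dz":0,"twist":0,"grip":-0.5},{"dx":0.04,"dy":-0.01,"dz":0,"twist":0,"grip":-0.5},{"dx":0.0466,"dy":-0.01,"dz":0,"twist":0,"grip":-0.5},{"dx":0.0466,"dy":-0.01,"dz":0,"twist":0,"grip":-0.5},{"dx":0.0466,"dy":-0.01,"dz":-0.01,"twist":0,"grip":-0.5}]'
python3 -m crank '[{"dx":0,"dy":0,"dz":-0.01,"twist":0,"grip":-0.5},{"dx":0,"dy":0,"dz":-0.02,"twist":0,"grip":-0.5},{"dx":0,"dy":0,"dz":-0.03,"twist":0,"grip":-0.5},{"dx":0,"dy":0,"dz":-0.035,"twist":0,"grip":-0.5},{"dx":0,"dy":0,"dz":-0.035,"twist":0,"grip":-0.5}]'
python3 - <<'E'
from station import arm
from h import *
f,K,T,s=wrist(arm,'w7');print(s['eef_pos'])
o=cv2.resize(f,(640,480))
for v in (('tray',.645,.012,-.0795),('boss',.645+.0056,.012+.0698,-.0795,.004)): cv2.polylines(o,[np.int32(hull(place(M[v[0]],*v[1:]),K,T)*1.25)],True,(0,0,255),1)
cv2.imwrite('pics/w7.png',o)
E
```

```text
t: 18.73
eef_pos: [0.4534, 0.0602, 0.0854]
ee_rot: [-3.14, -0.0, -0.613]
force: [0.2, 1.1, -2.3]
width: 0.0277
gripper_force: 30.0
t: 19.15
eef_pos: [0.6, 0.0297, 0.0831]
ee_rot: [3.142, 0.001, -0.074]
force: [0.5, 0.7, -2.3]
width: 0.0278
gripper_force: 30.0
t: 19.57
eef_pos: [0.6461, 0.0205, 0.0745]
ee_rot: [-3.141, -0.002, -0.079]
force: [-0.1, -0.3, -1.0]
width: 0.028
gripper_force: 30.0
t: 19.98
eef_pos: [0.6443, 0.0202, 0.0366]
ee_rot: [3.141, 0.003, -0.079]
force: [0.6, 0.5, -1.7]
width: 0.028
gripper_force: 30.0
[0.64428255 0.02015996 0.036607  ]
```

View pics/w7.png

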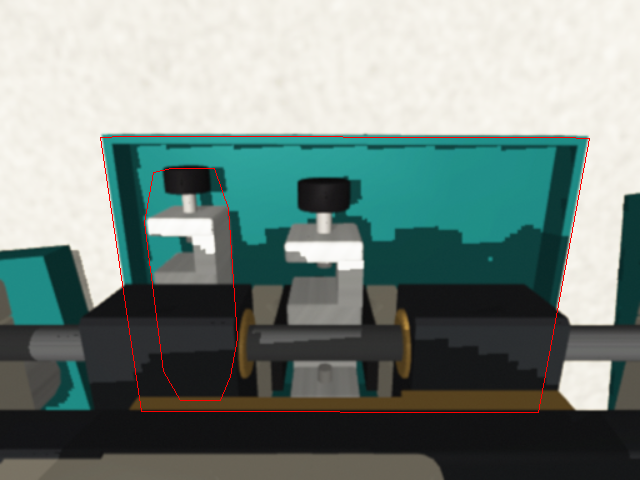

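Held boss (323,280) sits inside the tray beside the fixed one (188,230), aligned. Lowering.

```bash
python3 -m crank '[{"dx":0,"dy":0,"dz":-0.01,"twist":0,"grip":-0.5},{"dx":0,"dy":0,"dz":-0.018,"twist":0,"grip":-0.5},{"dx":0,"dy":0,"dz":-0.024,"twist":0,"grip":-0.5},{"dx":0,"dy":0,"dz":-0.028,"twist":0,"grip":-0.5},{"dx":0,"dy":0,"dz":-0.0295,"twist":0,"grip":-0.5}]'
python3 -m crank '[{"dx":0,"dy":0,"dz":-0.0005,"twist":0,"grip":-0.5},{"dx":0,"dy":0,"dz":-0.001,"twist":0,"grip":-0.5},{"dx":0,"dy":0,"dz":-0.001,"twist":0,"grip":-0.5},{"dx":0,"dy":0,"dz":-0.001,"twist":0,"grip":-0.5},{"dx":0,"dy":0,"dz":-0.001,"twist":0,"grip":-0.5}]'
```

```text
t: 20.45
eef_pos: [0.6451, 0.02, 0.0081]
ee_rot: [3.141, 0.001, -0.079]
force: [-4.3, -0.1, 7.6]
width: 0.0275
gripper_force: 30.0
t: 20.87
eef_pos: [0.6459, 0.0203, 0.0083]
ee_rot: [-3.141, -0.0, -0.079]
force: [-0.4, -0.3, -2.2]
width: 0.0279
gripper_force: 30.0
```

```bash
python3 -m crank '[{"dx":0,"dy":0,"dz":-0.0005,"twist":0,"grip":-0.5},{"dx":0,"dy":0,"dz":-0.0005,"twist":0,"grip":-0.5},{"dx":0,"dy":0,"dz":-0.0005,"twist":0,"grip":-0.5},{"dx":0,"dy":0,"dz":-0.0005,"twist":0,"grip":-0.5},{"dx":0,"dy":0,"dz":-0.0005,"twist":0,"grip":-0.5}]'
```

```text
t: 21.28
eef_pos: [0.646, 0.0203, 0.0082]
ee_rot: [-3.141, -0.001, -0.079]
force: [-2.7, 0.4, 5.9]
width: 0.028
gripper_force: 30.0
```

```bash
python3 -m crank '[{"dx":0,"dy":0,"dz":0,"twist":0,"grip":-0.3},{"dx":0,"dy":0,"dz":0,"twist":0,"grip":-0.15},{"dx":0,"dy":0,"dz":0,"twist":0,"grip":-0.15},{"dx":0,"dy":0,"dz":0,"twist":0,"grip":-0.15},{"dx":0,"dy":0,"dz":0,"twist":0,"grip":-0.15}]'
python3 -m crank '[{"dx":0,"dy":0,"dz":0.01,"twist":0,"grip":-0.15},{"dx":0,"dy":0,"dz":0.03,"twist":0,"grip":-0.15},{"dx":0,"dy":0,"dz":0.05,"twist":0,"grip":0},{"dx":0,"dy":0,"dz":0.07,"twist":0,"grip":1},{"dx":0,"dy":0,"dz":0.09,"twist":0,"grip":1}]'
python3 -m crank '[{"dx":-0.016,"dy":-0.025,"dz":0,"twist":1,"grip":1},{"dx":-0.032,"dy":-0.05,"dz":0,"twist":2,"grip":1},{"dx":-0.048,"dy":-0.075,"dz":0,"twist":3,"grip":1},{"dx":-0.065,"dy":-0.1,"dz":0,"twist":3.7,"grip":1},{"dx":-0.08,"dy":-0.125,"dz":0,"twist":3.7,"grip":1}]'
python3 -m crank '[{"dx":-0.016,"dy":-0.025,"dz":0,"twist":0,"grip":1},{"dx":-0.032,"dy":-0.05,"dz":0,"twist":0,"grip":1},{"dx":-0.048,"dy":-0.075,"dz":0,"twist":0,"grip":1},{"dx":-0.065,"dy":-0.1,"dz":0,"twist":0,"grip":1},{"dx":-0.08,"dy":-0.125,"dz":0,"twist":0,"grip":1}]'
python3 -m crank '[{"dx":-0.016,"dy":-0.025,"dz":0,"twist":0,"grip":1},{"dx":-0.032,"dy":-0.05,"dz":0,"twist":0,"grip":1},{"dx":-0.05,"dy":-0.075,"dz":0,"twist":0,"grip":1},{"dx":-0.065,"dy":-0.1,"dz":0,"twist":0,"grip":1},{"dx":-0.08,"dy":-0.117,"dz":0,"twist":0,"grip":1}]'
python3 -m crank '[{"dx":0,"dy":0,"dz":0,"twist":0,"grip":1},{"dx":0,"dy":0,"dz":0,"twist":0,"grip":1},{"dx":0,"dy":0,"dz":0,"twist":0,"grip":1},{"dx":0,"dy":0,"dz":0,"twist":0,"grip":1},{"dx":0,"dy":0,"dz":0,"twist":0,"grip":1}]'
python3 - <<'E'
from station import arm
from h import *
f,K,T,s=wrist(arm,'w8')
o=cv2.resize(f,(640,480))
p=(.406,-.347,-.0155)
for k in('boss','blk'):cv2.polylines(o,[np.int32(hull(place(M[k],*p),K,T)*1.25)],True,(0,0,255),1)
cv2.imwrite('pics/w8.png',o)
E
```

```text
t: 21.7
eef_pos: [0.6457, 0.0202, 0.0074]
ee_rot: [3.142, 0.0, -0.079]
force: [0.2, -0.0, 0.7]
width: 0.0371
gripper_force: 0.0
t: 22.12
eef_pos: [0.6458, 0.0202, 0.0993]
ee_rot: [-3.142, -0.0, -0.079]
force: [1.4, -0.4, 0.3]
width: 0.0521
gripper_force: 0.0
t: 22.53
eef_pos: [0.5647, -0.1057, 0.0985]
ee_rot: [-3.142, -0.001, -0.013]
force: [0.4, -0.2, -1.1]
width: 0.0844
gripper_force: 0.0
t: 22.95
eef_pos: [0.4848, -0.2308, 0.0985]
ee_rot: [3.141, -0.001, -0.014]
force: [0.9, -0.1, 0.1]
width: 0.0876
gripper_force: 0.0
t: 23.37
eef_pos: [0.405, -0.3486, 0.0985]
ee_rot: [3.141, -0.001, -0.015]
force: [0.8, -0.7, 0.5]
width: 0.0876
gripper_force: 0.0
t: 23.78
eef_pos: [0.4064, -0.3462, 0.0978]
ee_rot: [3.141, -0.0, -0.013]
force: [-0.8, 0.3, -0.3]
width: 0.0876
gripper_force: 0.0
```

View pics/w8.png

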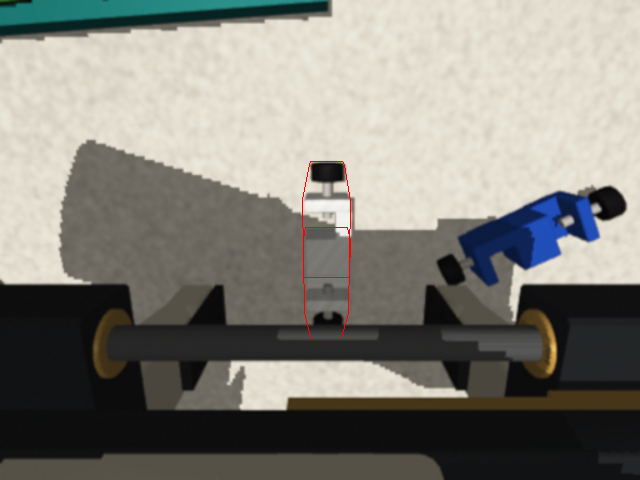

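Boss R is in its outline, block at (326,252). The blue decoy's knob at (450,270) is about 68 mm to the side, so I'll narrow the opening before descending.

```bash
python3 -m crank '[{"dx":0,"dy":0,"dz":0,"twist":0,"grip":0.2},{"dx":0,"dy":0,"dz":-0.01,"twist":0,"grip":0.1},{"dx":0,"dy":0,"dz":-0.02,"twist":0,"grip":0.1},{"dx":0,"dy":0,"dz":-0.03,"twist":0,"grip":0.1},{"dx":0,"dy":0,"dz":-0.04,"twist":0,"grip":0.1}]' 30
python3 -m crank '[{"dx":0,"dy":0,"dz":-0.015,"twist":0,"grip":0.1},{"dx":0,"dy":0,"dz":-0.03,"twist":0,"grip":0.1},{"dx":0,"dy":0,"dz":-0.045,"twist":0,"grip":0.1},{"dx":0,"dy":0,"dz":-0.051,"twist":0,"grip":0.1},{"dx":0,"dy":0,"dz":-0.054,"twist":0,"grip":0.1}]' 30
python3 -m crank '[{"dx":0,"dy":0,"dz":0,"twist":0,"grip":0},{"dx":0,"dy":0,"dz":0,"twist":0,"grip":-0.3},{"dx":0,"dy":0,"dz":0,"twist":0,"grip":-0.5},{"dx":0,"dy":0,"dz":0,"twist":0,"grip":-0.5},{"dx":0,"dy":0,"dz":0,"twist":0,"grip":-0.5}]'
python3 -m crank '[{"dx":0,"dy":0,"dz":0,"twist":0,"grip":-0.5},{"dx":0,"dy":0,"dz":0,"twist":0,"grip":-0.5},{"dx":0,"dy":0,"dz":0,"twist":0,"grip":-0.5},{"dx":0,"dy":0,"dz":0,"twist":0,"grip":-0.5},{"dx":0,"dy":0,"dz":0,"twist":0,"grip":-0.5}]'
```

```text
t: 24.25
eef_pos: [0.4053, -0.3465, 0.056]
ee_rot: [-3.141, 0.001, -0.014]
force: [0.5, -0.3, -0.2]
width: 0.06
gripper_force: 0.0
t: 24.67
eef_pos: [0.4046, -0.3464, 0.0017]
ee_rot: [-3.14, 0.003, -0.014]
force: [0.4, -0.1, 0.1]
width: 0.048
gripper_force: 0.0
t: 25.08
eef_pos: [0.4063, -0.347, 0.0043]
ee_rot: [3.141, -0.001, -0.014]
force: [0.6, -1.1, 2.2]
width: 0.0281
gripper_force: 30.0
t: 25.5
eef_pos: [0.4062, -0.347, 0.0043]
ee_rot: [3.141, -0.001, -0.014]
force: [0.1, 1.3, 7.0]
width: 0.0278
gripper_force: 30.0
```

```bash
python3 -m crank '[{"dx":0,"dy":0,"dz":0.01,"twist":0,"grip":-0.5},{"dx":0,"dy":0,"dz":0.03,"twist":0,"grip":-0.5},{"dx":0,"dy":0,"dz":0.05,"twist":0,"grip":-0.5},{"dx":0,"dy":0,"dz":0.07,"twist":0,"grip":-0.5},{"dx":0,"dy":0,"dz":0.08,"twist":0,"grip":-0.5}]'
python3 -m crank '[{"dx":0.012,"dy":0.015,"dz":0,"twist":-1,"grip":-0.5},{"dx":0.03,"dy":0.039,"dz":0,"twist":-2,"grip":-0.5},{"dx":0.05,"dy":0.065,"dz":0,"twist":-3,"grip":-0.5},{"dx":0.07,"dy":0.091,"dz":0,"twist":-3.7,"grip":-0.5},{"dx":0.09,"dy":0.117,"dz":0,"twist":-3.7,"grip":-0.5}]'
python3 -m crank '[{"dx":0.02,"dy":0.026,"dz":0,"twist":0,"grip":-0.5},{"dx":0.04,"dy":0.052,"dz":0,"twist":0,"grip":-0.5},{"dx":0.06,"dy":0.078,"dz":0,"twist":0,"grip":-0.5},{"dx":0.08,"dy":0.104,"dz":0,"twist":0,"grip":-0.5},{"dx":0.1,"dy":0.13,"dz":0,"twist":0,"grip":-0.5}]'
python3 -m crank '[{"dx":0.02,"dy":0.026,"dz":0,"twist":0,"grip":-0.5},{"dx":0.035,"dy":0.046,"dz":0,"twist":0,"grip":-0.5},{"dx":0.0445,"dy":0.0583,"dz":0,"twist":0,"grip":-0.5},{"dx":0.0445,"dy":0.0583,"dz":0,"twist":0,"grip":-0.5},{"dx":0.0445,"dy":0.0583,"dz":-0.01,"twist":0,"grip":-0.5}]'
python3 -m crank '[{"dx":0,"dy":0,"dz":-0.01,"twist":0,"grip":-0.5},{"dx":0,"dy":0,"dz":-0.02,"twist":0,"grip":-0.5},{"dx":0,"dy":0,"dz":-0.03,"twist":0,"grip":-0.5},{"dx":0,"dy":0,"dz":-0.035,"twist":0,"grip":-0.5},{"dx":0,"dy":0,"dz":-0.035,"twist":0,"grip":-0.5}]'
python3 - <<'E'
from station import arm
from h import *
f,K,T,s=wrist(arm,'w9');print(s['eef_pos'])
o=cv2.resize(f,(640,480))
for v in (('tray',.645,.012,-.0795),('boss',.6456,.02,-.0795,.004)): cv2.polylines(o,[np.int32(hull(place(M[v[0]],*v[1:]),K,T)*1.25)],True,(0,0,255),1)
cv2.imwrite('pics/w9.png',o)
E
```

```text
t: 25.92
eef_pos: [0.4064, -0.3471, 0.0861]
ee_rot: [3.141, -0.002, -0.014]
force: [0.2, 0.3, -1.6]
width: 0.028
gripper_force: 30.0
t: 26.33
eef_pos: [0.4959, -0.2285, 0.0835]
ee_rot: [-3.141, 0.0, -0.081]
force: [1.0, -0.7, -2.1]
width: 0.0278
gripper_force: 30.0
t: 26.75
eef_pos: [0.5959, -0.0982, 0.0833]
ee_rot: [-3.141, 0.001, -0.079]
force: [0.6, -0.3, -2.2]
width: 0.0277
gripper_force: 30.0
t: 27.17
eef_pos: [0.6412, -0.0408, 0.0745]
ee_rot: [-3.141, -0.002, -0.077]
force: [1.0, 0.0, -1.7]
width: 0.0275
gripper_force: 30.0
t: 27.58
eef_pos: [0.6387, -0.0423, 0.0365]
ee_rot: [3.141, 0.003, -0.08]
force: [-0.2, 0.9, -3.2]
width: 0.028
gripper_force: 30.0
[ 0.63872419 -0.04227684  0.03648749]
```

View pics/w9.png

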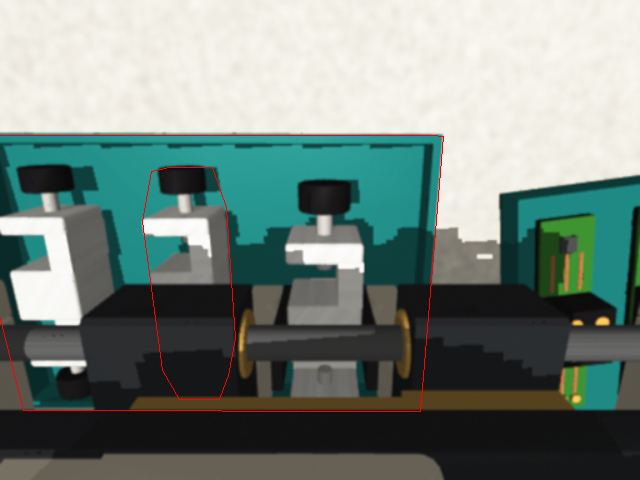

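The first placed boss (185,240) is flat on the floor in its outline, and the held one (323,290) clears the wall and its neighbour. Lowering and releasing.

```bash
python3 -m crank '[{"dx":0,"dy":0,"dz":-0.01,"twist":0,"grip":-0.5},{"dx":0,"dy":0,"dz":-0.018,"twist":0,"grip":-0.5},{"dx":0,"dy":0,"dz":-0.024,"twist":0,"grip":-0.5},{"dx":0,"dy":0,"dz":-0.028,"twist":0,"grip":-0.5},{"dx":0,"dy":0,"dz":-0.029,"twist":0,"grip":-0.5}]'
python3 -m crank '[{"dx":0,"dy":0,"dz":-0.0005,"twist":0,"grip":-0.5},{"dx":0,"dy":0,"dz":-0.0012,"twist":0,"grip":-0.5},{"dx":0,"dy":0,"dz":-0.0012,"twist":0,"grip":-0.5},{"dx":0,"dy":0,"dz":-0.0012,"twist":0,"grip":-0.5},{"dx":0,"dy":0,"dz":-0.0012,"twist":0,"grip":-0.5}]'
```

```text
t: 28.05
eef_pos: [0.6396, -0.0415, 0.0084]
ee_rot: [3.141, 0.002, -0.079]
force: [-1.7, -0.3, -0.4]
width: 0.0278
gripper_force: 30.0
t: 28.47
eef_pos: [0.6404, -0.0415, 0.0087]
ee_rot: [-3.141, -0.001, -0.079]
force: [0.5, 0.7, -2.8]
width: 0.0278
gripper_force: 30.0
```

```bash
python3 -m crank '[{"dx":0,"dy":0,"dz":-0.0005,"twist":0,"grip":-0.5},{"dx":0,"dy":0,"dz":-0.0007,"twist":0,"grip":-0.5},{"dx":0,"dy":0,"dz":-0.0007,"twist":0,"grip":-0.5},{"dx":0,"dy":0,"dz":-0.0007,"twist":0,"grip":-0.5},{"dx":0,"dy":0,"dz":-0.0007,"twist":0,"grip":-0.5}]'
```

```text
t: 28.88
eef_pos: [0.6404, -0.0414, 0.0083]
ee_rot: [-3.142, -0.001, -0.079]
force: [-2.7, 1.2, 5.8]
width: 0.0278
gripper_force: 30.0
```

```bash
python3 -m crank '[{"dx":0,"dy":0,"dz":0,"twist":0,"grip":-0.3},{"dx":0,"dy":0,"dz":0,"twist":0,"grip":-0.15},{"dx":0,"dy":0,"dz":0,"twist":0,"grip":-0.15},{"dx":0,"dy":0,"dz":0,"twist":0,"grip":-0.15},{"dx":0,"dy":0,"dz":0,"twist":0,"grip":-0.15}]'
python3 -m crank '[{"dx":0,"dy":0,"dz":0.01,"twist":0,"grip":-0.15},{"dx":0,"dy":0,"dz":0.03,"twist":0,"grip":-0.15},{"dx":0,"dy":0,"dz":0.05,"twist":0,"grip":0},{"dx":0,"dy":0,"dz":0.07,"twist":0,"grip":0},{"dx":0,"dy":0,"dz":0.09,"twist":0,"grip":0.2}]'
python3 -m crank '[{"dx":-0.021,"dy":0.026,"dz":0,"twist":4,"grip":0.2},{"dx":-0.042,"dy":0.052,"dz":0,"twist":8,"grip":0.2},{"dx":-0.063,"dy":0.078,"dz":0,"twist":12,"grip":0.2},{"dx":-0.084,"dy":0.104,"dz":0,"twist":18,"grip":0.2},{"dx":-0.105,"dy":0.13,"dz":0,"twist":23.2,"grip":0.2}]'
python3 -m crank '[{"dx":-0.021,"dy":0.026,"dz":0,"twist":0,"grip":0.2},{"dx":-0.042,"dy":0.052,"dz":0,"twist":0,"grip":0.2},{"dx":-0.063,"dy":0.078,"dz":0,"twist":0,"grip":0.2},{"dx":-0.084,"dy":0.104,"dz":0,"twist":0,"grip":0.2},{"dx":-0.1045,"dy":0.1277,"dz":0,"twist":0,"grip":0.2}]'
python3 -m crank '[{"dx":0,"dy":0,"dz":0,"twist":0,"grip":0.2},{"dx":0,"dy":0,"dz":0,"twist":0,"grip":0.2},{"dx":0,"dy":0,"dz":0,"twist":0,"grip":0.2},{"dx":0,"dy":0,"dz":0,"twist":0,"grip":0.2},{"dx":0,"dy":0,"dz":0,"twist":0,"grip":0.2}]'
python3 - <<'E'
from station import arm
from h import *
f,K,T,s=wrist(arm,'w10')
o=cv2.resize(f,(640,480))
p=(.431,.216,.325)
M['strip']=box(.11,.026,0,.0055)
for k in('strip','block'):cv2.polylines(o,[np.int32(hull(place(M[k],*p),K,T)*1.25)],True,(0,0,255),1)
cv2.imwrite('pics/w10.png',o)
E
```

```text
t: 29.3
eef_pos: [0.6402, -0.0415, 0.0075]
ee_rot: [3.142, 0.0, -0.079]
force: [-0.0, 0.1, -0.8]
width: 0.0372
gripper_force: 0.0
t: 29.72
eef_pos: [0.6403, -0.0415, 0.0993]
ee_rot: [3.142, -0.0, -0.079]
force: [0.2, -0.4, -0.1]
width: 0.0465
gripper_force: 0.0
t: 30.13
eef_pos: [0.5344, 0.0894, 0.0985]
ee_rot: [-3.142, -0.001, 0.331]
force: [0.6, 0.8, -0.6]
width: 0.0526
gripper_force: 0.0
t: 30.55
eef_pos: [0.4298, 0.2176, 0.0986]
ee_rot: [-3.141, -0.001, 0.326]
force: [0.7, 1.1, -0.3]
width: 0.0526
gripper_force: 0.0
t: 30.97
eef_pos: [0.4313, 0.2155, 0.0977]
ee_rot: [3.142, -0.0, 0.324]
force: [-0.2, -1.1, 0.1]
width: 0.053
gripper_force: 0.0
```

View pics/w10.png

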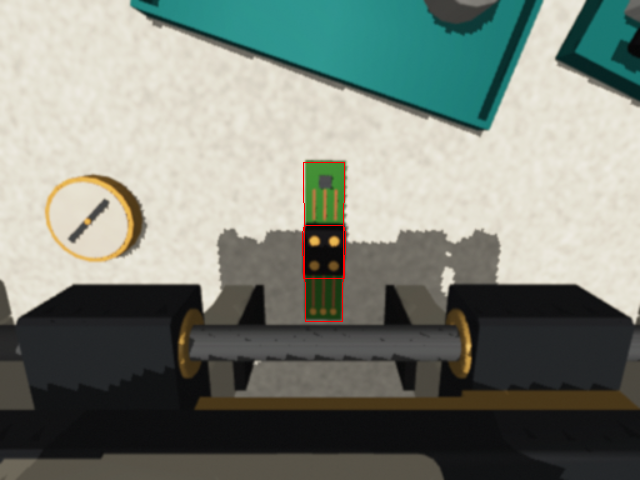

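The board at (324,240) and its block (324,250) match the outline, and the compass (90,218) is well clear. Gripping.

```bash
python3 -m crank '[{"dx":0,"dy":0,"dz":-0.02,"twist":0,"grip":0.1},{"dx":0,"dy":0,"dz":-0.04,"twist":0,"grip":0.1},{"dx":0,"dy":0,"dz":-0.06,"twist":0,"grip":0.1},{"dx":0,"dy":0,"dz":-0.075,"twist":0,"grip":0.1},{"dx":0,"dy":0,"dz":-0.085,"twist":0,"grip":0.1}]' 20
python3 -m crank '[{"dx":0,"dy":0,"dz":-0.004,"twist":0,"grip":0.1},{"dx":0,"dy":0,"dz":-0.007,"twist":0,"grip":0.1},{"dx":0,"dy":0,"dz":-0.009,"twist":0,"grip":0.1},{"dx":0,"dy":0,"dz":-0.01,"twist":0,"grip":0.1},{"dx":0,"dy":0,"dz":-0.0105,"twist":0,"grip":0}]'
python3 -m crank '[{"dx":0,"dy":0,"dz":0,"twist":0,"grip":-0.2},{"dx":0,"dy":0,"dz":0,"twist":0,"grip":-0.55},{"dx":0,"dy":0,"dz":0,"twist":0,"grip":-0.55},{"dx":0,"dy":0,"dz":0,"twist":0,"grip":-0.55},{"dx":0,"dy":0,"dz":0,"twist":0,"grip":-0.55}]'
python3 -m crank '[{"dx":0,"dy":0,"dz":0,"twist":0,"grip":-0.55},{"dx":0,"dy":0,"dz":0,"twist":0,"grip":-0.55},{"dx":0,"dy":0,"dz":0.01,"twist":0,"grip":-0.55},{"dx":0,"dy":0,"dz":0.03,"twist":0,"grip":-0.55},{"dx":0,"dy":0,"dz":0.05,"twist":0,"grip":-0.55}]'
```

```text
t: 31.43
eef_pos: [0.4306, 0.2149, 0.011]
ee_rot: [3.141, 0.002, 0.324]
force: [-0.6, -0.3, -0.2]
width: 0.0481
gripper_force: 0.0
t: 31.85
eef_pos: [0.4311, 0.2164, 0.0026]
ee_rot: [-3.141, -0.001, 0.326]
force: [-0.2, -0.1, 0.6]
width: 0.0455
gripper_force: 0.0
t: 32.27
eef_pos: [0.4308, 0.2164, 0.0025]
ee_rot: [-3.141, -0.0, 0.326]
force: [-0.9, 0.1, 3.5]
width: 0.0259
gripper_force: 20.0
t: 32.68
eef_pos: [0.43, 0.2155, 0.0519]
ee_rot: [3.14, 0.002, 0.326]
force: [0.3, 0.7, -0.4]
width: 0.0258
gripper_force: 20.0
```

```bash
python3 -m crank '[{"dx":0.006,"dy":-0.016,"dz":0.02,"twist":-3,"grip":-0.55},{"dx":0.018,"dy":-0.049,"dz":0.035,"twist":-6,"grip":-0.55},{"dx":0.03,"dy":-0.081,"dz":0.035,"twist":-10,"grip":-0.55},{"dx":0.042,"dy":-0.113,"dz":0.035,"twist":-13,"grip":-0.55},{"dx":0.055,"dy":-0.147,"dz":0.035,"twist":-15.8,"grip":-0.55}]'
python3 -m crank '[{"dx":0.0125,"dy":-0.034,"dz":0,"twist":0,"grip":-0.55},{"dx":0.025,"dy":-0.068,"dz":0,"twist":0,"grip":-0.55},{"dx":0.0375,"dy":-0.102,"dz":0,"twist":0,"grip":-0.55},{"dx":0.05,"dy":-0.136,"dz":0,"twist":0,"grip":-0.55},{"dx":0.0625,"dy":-0.17,"dz":0,"twist":0,"grip":-0.55}]'
python3 -m crank '[{"dx":0.0125,"dy":-0.034,"dz":0,"twist":0,"grip":-0.55},{"dx":0.025,"dy":-0.068,"dz":0,"twist":0,"grip":-0.55},{"dx":0.0375,"dy":-0.102,"dz":0,"twist":0,"grip":-0.55},{"dx":0.05,"dy":-0.136,"dz":0,"twist":0,"grip":-0.55},{"dx":0.063,"dy":-0.17,"dz":0,"twist":0,"grip":-0.55}]'
python3 -m crank '[{"dx":0,"dy":0,"dz":0,"twist":0,"grip":-0.55},{"dx":0,"dy":0,"dz":-0.015,"twist":0,"grip":-0.55},{"dx":0,"dy":0,"dz":-0.03,"twist":0,"grip":-0.55},{"dx":0,"dy":0,"dz":-0.045,"twist":0,"grip":-0.55},{"dx":0,"dy":0,"dz":-0.05,"twist":0,"grip":-0.55}]'
python3 - <<'E'
from station import arm
from h import *
f,K,T,s=wrist(arm,'w11');print(s['eef_pos'])
o=cv2.resize(f,(640,480))
M['strip']=box(.11,.026,0,.0055)
for v in (('tray',.61,-.241,.0491),('strip',.6115,-.271,.0491,s['eef_pos'][2]-.0025)): cv2.polylines(o,[np.int32(hull(place(M[v[0]],*v[1:]),K,T)*1.25)],True,(0,0,255),1)
cv2.imwrite('pics/w11.png',o)
E
```

```text
t: 33.1
eef_pos: [0.4859, 0.0681, 0.0876]
ee_rot: [-3.141, -0.001, 0.048]
force: [0.2, 1.1, -1.5]
width: 0.026
gripper_force: 20.0
t: 33.52
eef_pos: [0.5484, -0.1026, 0.0869]
ee_rot: [-3.141, 0.0, 0.05]
force: [0.8, 1.0, -1.2]
width: 0.0262
gripper_force: 20.0
t: 33.93
eef_pos: [0.6112, -0.2725, 0.0866]
ee_rot: [-3.141, 0.001, 0.05]
force: [1.4, 1.2, -0.6]
width: 0.0259
gripper_force: 20.0
t: 34.35
eef_pos: [0.6094, -0.2705, 0.0342]
ee_rot: [-3.14, 0.004, 0.049]
force: [-1.1, -0.4, -1.3]
width: 0.0265
gripper_force: 20.0
[ 0.60938274 -0.27047553  0.03421672]
```

View pics/w11.png

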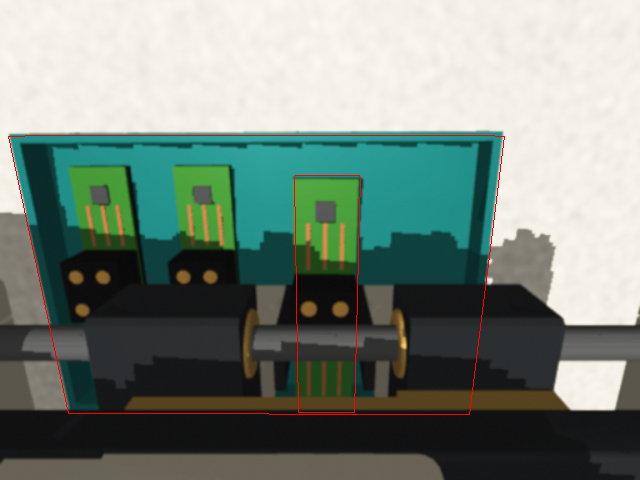

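The held board (327,290) is parallel to the fixed ones (100,240) and (205,240), with clear floor around it. Lowering.

```bash
python3 -m crank '[{"dx":0,"dy":0,"dz":-0.01,"twist":0,"grip":-0.55},{"dx":0,"dy":0,"dz":-0.018,"twist":0,"grip":-0.55},{"dx":0,"dy":0,"dz":-0.024,"twist":0,"grip":-0.55},{"dx":0,"dy":0,"dz":-0.028,"twist":0,"grip":-0.55},{"dx":0,"dy":0,"dz":-0.029,"twist":0,"grip":-0.55}]'
python3 -m crank '[{"dx":0,"dy":0,"dz":-0.0005,"twist":0,"grip":-0.55},{"dx":0,"dy":0,"dz":-0.0012,"twist":0,"grip":-0.55},{"dx":0,"dy":0,"dz":-0.0012,"twist":0,"grip":-0.55},{"dx":0,"dy":0,"dz":-0.0012,"twist":0,"grip":-0.55},{"dx":0,"dy":0,"dz":-0.0012,"twist":0,"grip":-0.55}]'
```

```text
t: 34.82
eef_pos: [0.6108, -0.2706, 0.0074]
ee_rot: [-3.141, 0.001, 0.05]
force: [-0.3, 0.0, -0.9]
width: 0.0259
gripper_force: 20.0
t: 35.23
eef_pos: [0.6114, -0.2708, 0.0073]
ee_rot: [3.141, -0.001, 0.05]
force: [0.4, 0.3, -0.4]
width: 0.0257
gripper_force: 20.0
```

```bash
python3 -m crank '[{"dx":0,"dy":0,"dz":-0.0005,"twist":0,"grip":-0.55},{"dx":0,"dy":0,"dz":-0.0007,"twist":0,"grip":-0.55},{"dx":0,"dy":0,"dz":-0.0007,"twist":0,"grip":-0.55},{"dx":0,"dy":0,"dz":-0.0007,"twist":0,"grip":-0.55},{"dx":0,"dy":0,"dz":-0.0007,"twist":0,"grip":-0.55}]'
```

```text
t: 35.65
eef_pos: [0.6114, -0.2708, 0.0066]
ee_rot: [3.141, -0.0, 0.05]
force: [-0.2, 1.4, 2.8]
width: 0.0258
gripper_force: 20.0
```

Contact. Release, back off to clear the view, and check from the top.

```bash
python3 -m crank '[{"dx":0,"dy":0,"dz":-0.0002,"twist":0,"grip":-0.4},{"dx":0,"dy":0,"dz":-0.0002,"twist":0,"grip":-0.2},{"dx":0,"dy":0,"dz":-0.0002,"twist":0,"grip":-0.2},{"dx":0,"dy":0,"dz":-0.0002,"twist":0,"grip":-0.2},{"dx":0,"dy":0,"dz":-0.0002,"twist":0,"grip":-0.2}]' | grep -i wid
python3 -m crank '[{"dx":0,"dy":0,"dz":0.01,"twist":0,"grip":-0.2},{"dx":0,"dy":0,"dz":0.04,"twist":0,"grip":-0.2},{"dx":0,"dy":0,"dz":0.08,"twist":0,"grip":0},{"dx":0,"dy":0,"dz":0.12,"twist":0,"grip":0},{"dx":0,"dy":0,"dz":0.15,"twist":0,"grip":0}]'| grep -i pos
python3 -m crank '[{"dx":-0.02,"dy":-0.03,"dz":0.01,"twist":0,"grip":0},{"dx":-0.04,"dy":-0.06,"dz":0.02,"twist":0,"grip":0},{"dx":-0.06,"dy":-0.09,"dz":0.02,"twist":0,"grip":0},{"dx":-0.08,"dy":-0.12,"dz":0.02,"twist":0,"grip":0},{"dx":-0.1,"dy":-0.15,"dz":0.02,"twist":0,"grip":0}]'| grep -i pos
python3 -m crank '[{"dx":-0.02,"dy":-0.03,"dz":0,"twist":0,"grip":0},{"dx":-0.04,"dy":-0.06,"dz":0,"twist":0,"grip":0},{"dx":-0.06,"dy":-0.09,"dz":0,"twist":0,"grip":0},{"dx":-0.08,"dy":-0.12,"dz":0,"twist":0,"grip":0},{"dx":-0.1,"dy":-0.14,"dz":0,"twist":0,"grip":0}]'| grep -i pos
python3 - <<'E'
from station import arm
import cv2,numpy as np
t=arm.grab_frame("top")[:,:,::-1];s=arm.grab_frame("scene")[:,:,::-1]
a=cv2.resize(t[110:250,70:460],(800,287),interpolation=cv2.INTER_CUBIC);b=cv2.resize(s[95:345,150:370],(352,400))[:310]
o=np.zeros((600,800,3),np.uint8);o[:287]=a;o[290:600,:352]=b;cv2.imwrite('pics/end.png',o)
E
```

```text
width: 0.0349
eef_pos: [0.6119, -0.2712, 0.1604]
eef_pos: [0.5103, -0.4219, 0.1775]
eef_pos: [0.4098, -0.5631, 0.1767]
```

View pics/end.png

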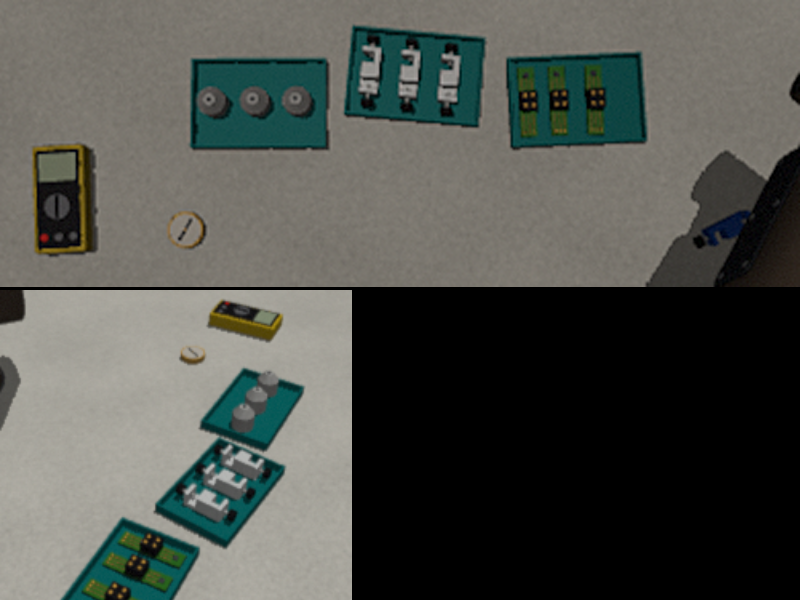

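All five parts are in place: poles at (255,101) and (297,101), bosses at (409,75) and (448,80), board at (596,98). The compass and multimeter haven't moved. Handing in.

```bash
python3 -m crank '[{"dx":0,"dy":0,"dz":0,"twist":0,"grip":0},{"dx":0,"dy":0,"dz":0,"twist":0,"grip":0},{"dx":0,"dy":0,"dz":0,"twist":0,"grip":0},{"dx":0,"dy":0,"dz":0,"twist":0,"grip":0},{"dx":0,"dy":0,"dz":0,"twist":0,"grip":0}]' | head -1; python3 -c "
from station import arm
print(arm.job_done())"
```

```text
t: 37.83
the job is handed in; nothing more can be done
None
```

All five parts are in their trays (poles upright, bosses and board flat and right way up), the compass and multimeter are where they were, and the job was handed in at about 38 s; it returned no verdict.

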